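Sort ratchet clamps for laser marking and index the tray

ROBOT

A 6-joint arm with a two-finger parallel gripper is mounted at the origin on the work surface. World frame = base frame: x ahead of the robot, y to its left, z up, the work surface at z = 0. Lengths are in m, angles in rad, forces in N, time in s.
With the tool pointing down it reaches from about 0.275 to 0.825 m from the base axis. Payload 5.2 kg.
Tool frame: the origin (TCP) lies at the centre of the arm's flange, where the gripper is bolted on; the fingertips stand 186 mm ahead of it and the grasp point (between the pads) lies 167 mm ahead of it; z points along the fingers, y is the line along which they close (so a half turn about z gives the same grasp; the last joint's range is limited). The gripper opens to 93 mm and grips with 3 to 60 N. Pads are 15 mm wide; open, the fingers measure 128 mm over their backs; the gripper's body (75 mm by 188 mm) begins 65 mm behind the grasp point.
Start: joints at [-0.203, 0.259, 1.535, -0, 1.348, -0.203], TCP at [0.55, 0, 0.405] pointing down, gripper open.
Joint ranges: [-3.14, 3.14], [-0.91, 2.08], [0.19, 2.58], [-1.22, 4.36], [0.22, 2.71], [-3.12, 3.12]. Speed limits (rad/s): [2.57, 2.57, 3.14, 3.14, 3.14, 3.14].

INTERFACE

Orientations are given as a rotation vector (axis times angle).
In Python, from workcell import arm gives the robot as it stands.
- The arm moves only by the tool drive_tool, never from a script. Its argument "motion" is a list of rows, each a list of 6 numbers: the shift along the tool's x, y, z in units of 0.3 m (1.0 is 0.3 m), then the turn, a rotation vector about the tool's x, y, z in units of pi/2 rad (1.0 is pi/2 rad). In form: [[tx, ty, tz, ax, ay, az], ...]. A call has 1 to 20 rows; each row shifts and turns the commanded pose from where the row before left it, along the tool's axes as they then stand; what a row does not reach is not made up. A row lasts 1/8 s, in which the tool goes at most 62.5 mm and 10.7 degrees, less where a joint would pass 70% of its speed; a pose out of reach is approached as far as the arm can. A call with a number of a shift or a turn outside -1 to 1 is refused whole. A call with a gripper value outside its range is refused whole. "hand" is the opening, from -1 (shut) to 1 (fully open), so that 0 is half open, set as the call begins (left out, the last holds). The fingers move at their own pace and stop on an object; "squeeze" is the grip in N (left out, the last holds). Time passes only in rows, so rows that do not move let the fingers close. It gives the time, the measured TCP pose, the force, the opening and the grip force at its end, in the units of the state.
- arm.read_state(): the state, without advancing time (a new reading comes with each control period).
- arm.grab_frame(name): name is "scene" or "side" or "wrist"; returns a dict with "pixels" (420x560x3 uint8, red, green, blue), "range_z" (420x560 float32, m along the optical axis (not along the pixel's ray), 0 where there is no reading), "K" (3x3 intrinsics, pixels), "dist_coeffs" ([k1, k2, p1, p2, k3] as OpenCV has them; the pictures are not rectified), "R" (3x3) and "t" (3): a world point X has camera coordinates R X + t; the wrist camera has in their place "T_tool_cam" (4x4, takes a point from camera to tool coordinates, whose origin is the TCP and whose axes are the flange's). Camera axes: x right, y down, z forward; pixel columns grow to the right and rows downward; lengths in m; the calibration is good to about 2 mm. A picture is of the moment at which its call begins: read the wrist's pose just before it.
- arm.close_job(): hands the job in; it is judged then, once.
The state is a dict: "time": time; "joint_pos": joint angles; "qd": joint speeds; "tau": joint torques, N m; "ee_pos": TCP position; "orientation": TCP orientation; "contact_force": force on the tool from outside, world axes, zero at the start; "moment": the same for the moment, N m; "finger_gap": finger opening in m; "grasp_force": force on a finger pad.
Only numpy, scipy, OpenCV 4.12 (cv2) and the standard library are available. Lean on these libraries where they do the work, as an engineer would, in place of code of your own. Each camera call takes 0.05 s, during which the arm holds its last target. There are 200 camera calls.

TASK

Get the clamps ready for laser marking: pull up the plunger knob, slide the tray out to the loading station and let the plunger drop into its hole. Lay every clamp whose jaws are ratcheted shut flat in the tray and put every clamp whose jaws stand open into the grey return bin, then index the loaded tray back to the marking station beside the scan head with the plunger fully home. Leave the jar, the brass plate and the chuck where they are.

Things in the scene. Friction and masses are not known exactly. Their poses are not given: they have to be found in the camera images.
- carriage (a joint): slide carriage with the marking tray, m: 0 = marking station (beside the scan head), 0.120 = loading station; it grows as the carriage moves along the tray's -y. Sliding friction about 2 N; it cannot slide while the plunger is in a hole
- plunger (a joint): index plunger, m, grows upwards: 0 = fully seated in a hole of the index strip, 0.010 = its pin just clears the strip or rests on it, 0.016 = upper stop. A spring pushes it down (6 N seated, 9 N at the top). The pin (10 mm, round tip) has 2 mm play each side in the hole; it drops in by itself when released over a hole
- knob (a point): plunger knob: black upright cylinder, 30 mm diameter, 26 mm high, on the robot's side of the carriage. Point: its centre, half-way up; it rides with carriage and plunger; the carriage's flat bracket under it lies 33 mm below this point when seated. The tray's rim is 55 mm away in the tray's +x and 7 mm below this point
- tray (a point): open aluminium tray on the carriage, inside 150 mm (x) by 190 mm (y), walls 5 mm thick, 29 mm above its inner floor. Point: centre of the inner floor. x points across the slide away from the robot, y along the slide towards the marking station, z up. The fixed scan head (190 mm high) stands beyond the tray's far corner at the marking station, from 90 mm in x off the tray's centre line
- bin_in (a point): fixed open grey plastic return bin, inside 200 mm (x) by 175 mm (y), walls 5 mm thick standing 45 mm above its inner floor. Point: centre of the inner floor, z up
- jar_mid (a point): bystander: white plastic jar, 56 mm diameter, 75 mm high. Point: its centre; leave it alone
- brass_mid (a point): bystander: brass plate, 90 x 70 x 8 mm. Point: its centre; leave it alone
- chuck_mid (a point): bystander: round dark steel chuck, 84 mm diameter, 45 mm high. Point: its centre; leave it alone
- shut1_lock (a point): plain steel rigid ratchet clamp (hemostat shape), 127 mm long, lying flat, arms 9 mm thick, 90 g, balanced near the lock. Ratcheted SHUT: jaws touch, rings side by side, 48 mm across both. Point: centre of the box lock where the arms cross (22 long, 17 wide, 12 mm high; grip across its width), 6 mm above the underside. x runs towards the jaws: tips 50 mm ahead, ring ends 78 mm behind; z up. May be absent (None)
- shut2_lock (a point): plain steel rigid ratchet clamp (hemostat shape), 127 mm long, lying flat, arms 9 mm thick, 90 g, balanced near the lock. Ratcheted SHUT: jaws touch, rings side by side, 48 mm across both. Point: centre of the box lock where the arms cross (22 long, 17 wide, 12 mm high; grip across its width), 6 mm above the underside. x runs towards the jaws: tips 50 mm ahead, ring ends 78 mm behind; z up. May be absent (None)
- shut3_lock (a point): plain steel rigid ratchet clamp (hemostat shape), 127 mm long, lying flat, arms 9 mm thick, 90 g, balanced near the lock. Ratcheted SHUT: jaws touch, rings side by side, 48 mm across both. Point: centre of the box lock where the arms cross (22 long, 17 wide, 12 mm high; grip across its width), 6 mm above the underside. x runs towards the jaws: tips 50 mm ahead, ring ends 78 mm behind; z up. May be absent (None)
- open1_lock (a point): plain steel rigid ratchet clamp (hemostat shape), 127 mm long, lying flat, arms 9 mm thick, 90 g, balanced near the lock. OPEN: jaw tips about 25 mm apart, rings spread, 84 mm across both. Point: centre of the box lock where the arms cross (22 long, 17 wide, 12 mm high; grip across its width), 6 mm above the underside. x runs towards the jaws: tips 50 mm ahead, ring ends 78 mm behind; z up. May be absent (None)
- open2_lock (a point): plain steel rigid ratchet clamp (hemostat shape), 127 mm long, lying flat, arms 9 mm thick, 90 g, balanced near the lock. OPEN: jaw tips about 25 mm apart, rings spread, 84 mm across both. Point: centre of the box lock where the arms cross (22 long, 17 wide, 12 mm high; grip across its width), 6 mm above the underside. x runs towards the jaws: tips 50 mm ahead, ring ends 78 mm behind; z up. May be absent (None)
- open3_lock (a point): plain steel rigid ratchet clamp (hemostat shape), 127 mm long, lying flat, arms 9 mm thick, 90 g, balanced near the lock. OPEN: jaw tips about 25 mm apart, rings spread, 84 mm across both. Point: centre of the box lock where the arms cross (22 long, 17 wide, 12 mm high; grip across its width), 6 mm above the underside. x runs towards the jaws: tips 50 mm ahead, ring ends 78 mm behind; z up. May be absent (None)
Things that resemble listed ones, but are neither listed nor needed, are in the scene too. What is shaped like the part that bears shut2_lock but green or purple is not meant.

How it is judged:
By the outcome, as a careful person would: the job done as asked, in the order asked, and still so for the second after the job is handed in, with the robot touching nothing.
Of shut1, shut2, shut3 only 2 to 3 are there at a start; the rules pass over those that are not, and their reading is None.
Of open1, open2, open3 only 2 to 3 are there at a start; the rules pass over those that are not, and their reading is None.
At some moment in a run one of shut1, shut2, shut3, open1, open2, open3 may be knocked a few centimetres aside while the robot is not near it.
Once in a run the grip may slacken for a moment while it holds something.
It also fails if it takes over 210 s, if anything falls off the work surface, if the arm or the gripper's body presses on something with over 40 N, if the wrist force passes 120 N, or if a joint passes its speed limit or range.

## Working session

There is one attempt and no reset: what is moved stays moved. The work goes in short steps, Python scripts to look and compute and a tool call to move; the robot and the scene stay as the last step left them, time stands still between calls to the robot, and variables do not carry over. Pictures are saved under pics/ and viewed, at most 14 in all, crops included, and the job is handed in when it is done.

Besides the shell and the picture viewer there is one more tool, called after ">>>" by a JSON object that holds its "op" and its "data". drive_tool: Moves the arm, as the interface text tells. Shifts and turns lie within -1 to 1; 1 stands for 0.3 m of shift or pi/2 rad of turn. Its arguments: {"type":"object","properties":{"motion":{"type":"array","items":{"type":"array","items":{"type":"number","minimum":-1,"maximum":1}}},"hand":{"type":"number"},"squeeze":{"type":"number"}},"required":["motion"]}

```bash
ls; mkdir -p pics; cat > h.py <<'E'
import numpy as np, cv2, pickle
from workcell import arm
def snap(n,f):
    s=arm.read_state(); d=arm.grab_frame(n); d=dict(d)
    if n=='wrist':
        R=cv2.Rodrigues(np.array(s['orientation'],float))[0]; T=np.eye(4); T[:3,:3]=R; T[:3,3]=s['ee_pos']
        M=T@np.array(d['T_tool_cam'])
    else:
        M=np.eye(4); R=np.array(d['R']); M[:3,:3]=R.T; M[:3,3]=-R.T@np.array(d['t'])
    d['M']=M
    cv2.imwrite(f'pics/{f}.png',d['pixels'][:,:,::-1]); pickle.dump(d,open(f'pics/{f}.pkl','wb'))
    return d
def cloud(d):
    h,w=d['range_z'].shape
    u,v=np.meshgrid(np.arange(w),np.arange(h))
    p=cv2.undistortPoints(np.stack([u,v],-1).reshape(-1,1,2).astype(np.float64),np.array(d['K'],float),np.array(d['dist_coeffs'],float)).reshape(h,w,2)
    z=d['range_z'][...,None].astype(float)
    P=np.concatenate([p*z,z],-1)@d['M'][:3,:3].T+d['M'][:3,3]
    P[d['range_z']==0]=np.nan
    return P
def st():
    s=arm.read_state(); print({k:np.round(s[k],3).tolist() for k in ['time','joint_pos','ee_pos','orientation','contact_force','finger_gap','grasp_force']})
E
python3 - <<'E'
from h import *
st()
for n in ['scene','side','wrist']:
    d=snap(n,n+'0'); P=cloud(d); print(n,d['M'].round(3).tolist(),np.nanmin(P,(0,1)),np.nanmax(P,(0,1)))
E
```

```text
pics
{'time': 0.0, 'joint_pos': [-0.203, 0.259, 1.536, -0.0, 1.348, -0.203], 'ee_pos': [0.55, 0.0, 0.404], 'orientation': [-2.22, -2.22, 0.002], 'contact_force': [-0.572, -0.18, -0.78], 'finger_gap': 0.093, 'grasp_force': 0.0}
scene [[0.565, 0.459, -0.686, 1.39], [0.825, -0.304, 0.475, -0.516], [0.009, -0.835, -0.55, 0.721], [0.0, 0.0, 0.0, 1.0]] [-2.50508112 -0.6493204  -0.77354201] [1.20811337 1.88477494 0.58113299]
side [[0.905, -0.253, 0.341, 0.054], [-0.425, -0.525, 0.738, -1.163], [-0.008, -0.813, -0.583, 1.015], [0.0, 0.0, 0.0, 1.0]] [-0.40286393 -0.85385876 -0.78265369] [2.03237246 1.89499356 0.79153208]
wrist [[1.0, 0.001, -0.0, 0.551], [0.001, -0.958, -0.288, 0.081], [-0.001, 0.288, -0.958, 0.385], [0.0, 0.0, 0.0, 1.0]] [ 0.19135029 -0.35009611 -0.00280089] [0.92058695 0.19857574 0.33555185]
```

View pics/scene0.png

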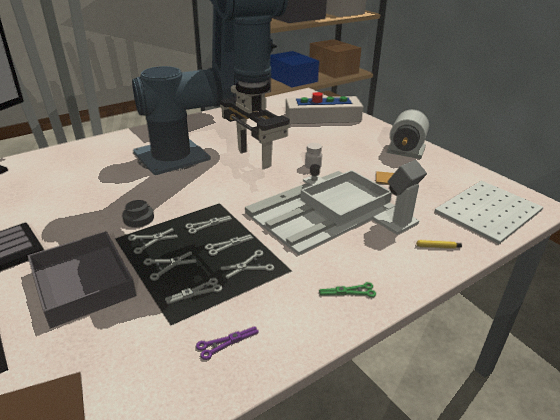

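View pics/side0.png

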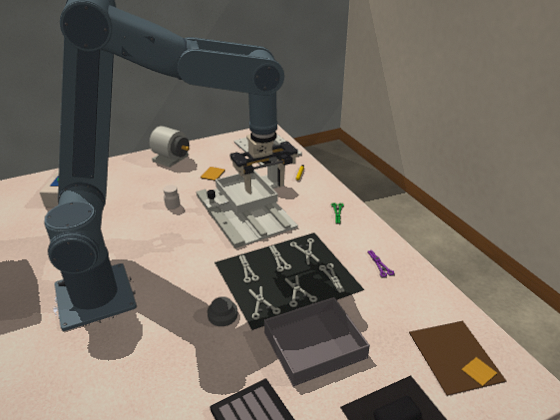

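View pics/wrist0.png

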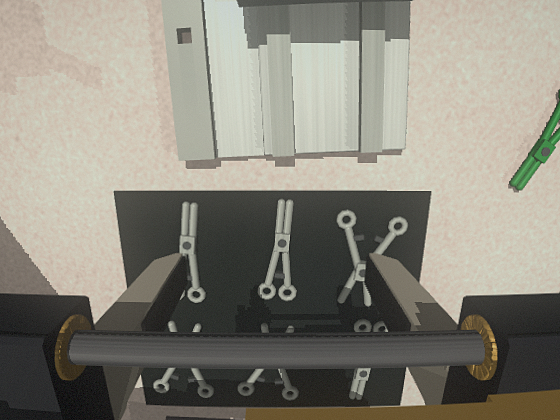

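The scene view shows six clamps on the black mat: (152,238), (210,223), (228,244), (172,263), (247,264) and (195,291). The green (347,290) and purple (227,342) ones are lookalikes. The knob is at (315,170), the tray at (345,195), the bin at (82,278), the jar at (313,155), the chuck at (138,212) and the brass plate at (385,178). Next I'll make an orthographic view for measuring.

```bash
cat > ortho.py <<'E'
from h import *
def ortho(d,x0,x1,y0,y1,z,res):
    # image: right=+x, up=+y
    xs=np.arange(x0,x1,res); ys=np.arange(y1,y0,-res)
    X,Y=np.meshgrid(xs,ys); P=np.stack([X,Y,np.full_like(X,z)],-1).reshape(-1,3)
    Mi=np.linalg.inv(d['M'])
    q,_=cv2.projectPoints(P,cv2.Rodrigues(Mi[:3,:3])[0],Mi[:3,3],np.array(d['K'],float),np.array(d['dist_coeffs'],float))
    q=q.reshape(*X.shape,2).astype(np.float32)
    return cv2.remap(d['pixels'][:,:,::-1].copy(),q[...,0],q[...,1],cv2.INTER_LINEAR)
def grid(im,x0,y1,res,step=.05):
    h,w=im.shape[:2]
    for x in np.arange(np.ceil(x0/step)*step,x0+w*res,step):
        c=int((x-x0)/res); cv2.line(im,(c,0),(c,h),(0,200,255),1); cv2.putText(im,f'{x:.2f}',(c+2,10),0,.35,(0,0,255),1)
    for y in np.arange(y1-h*res,y1,1e-9+step):
        pass
    for y in np.arange(np.ceil((y1-h*res)/step)*step,y1,step):
        r=int((y1-y)/res); cv2.line(im,(0,r),(w,r),(0,200,255),1); cv2.putText(im,f'{y:.2f}',(2,r-2),0,.35,(0,0,255),1)
    return im
E
python3 - <<'E'
from ortho import *
L=lambda n:pickle.load(open(f'pics/{n}.pkl','rb'))
a=(.33,.75,-.32,.08,.006,.0010)
ims=[]
for n in ['scene0','side0']:
    im=ortho(L(n),*a); ims.append(grid(cv2.resize(im,None,fx=.95,fy=1.3),a[0],a[3],.001) if 0 else grid(im,a[0],a[3],.001))
cv2.imwrite('pics/o1.png',cv2.resize(np.hstack(ims),(800,381)))
# height map over all table, merged
x0,x1,y0,y1,r=.15,.95,-.65,.45,.0025
H=np.full((int((y1-y0)/r),int((x1-x0)/r)),np.nan); C=np.zeros(H.shape+(3,),np.uint8)
for n in ['scene0','side0','wrist0']:
    d=L(n);P=cloud(d).reshape(-1,3);px=d['pixels'].reshape(-1,3)[:,::-1]
    c=(P[:,0]-x0)/r; w=(y1-P[:,1])/r; ok=np.isfinite(c)&(c>=0)&(c<H.shape[1])&(w>=0)&(w<H.shape[0])&(P[:,2]<.12)
    c=c[ok].astype(int);w=w[ok].astype(int);z=P[ok,2];q=px[ok]
    for i in np.argsort(z):
        if not H[w[i],c[i]]>z[i]: H[w[i],c[i]]=z[i]; C[w[i],c[i]]=q[i]
np.save('H.npy',H)
g=cv2.applyColorMap((np.clip(np.nan_to_num(H),0,.1)/.1*255).astype(np.uint8),cv2.COLORMAP_JET)
cv2.imwrite('pics/o2.png',cv2.resize(np.hstack([grid(g,x0,y1,r,.1),grid(C,x0,y1,r,.1)]),(800,550)))
E
```

```text
(no output)
```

View pics/o1.png

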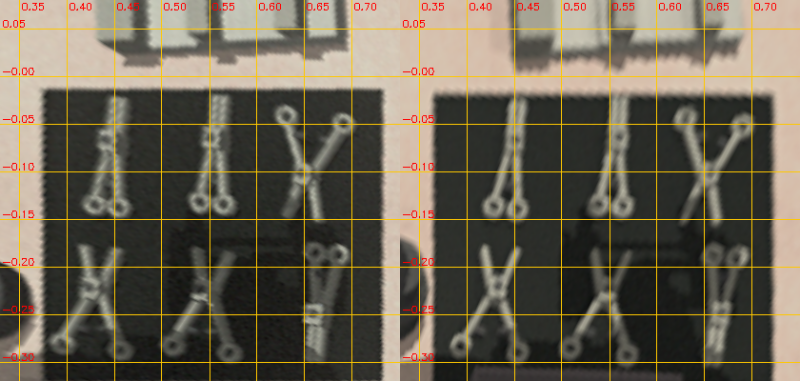

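View pics/o2.png

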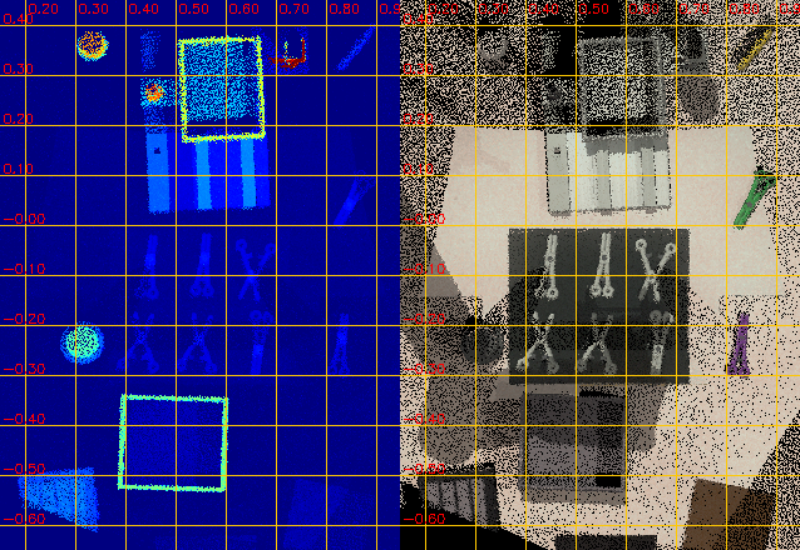

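Shut clamps: A (0.437,-0.065) and B (0.548,-0.06) with jaws to +y, and F (0.655,-0.25) with jaws to -y. Open clamps: C (0.64,-0.10), D (0.423,-0.22) and E (0.535,-0.225). The green and purple ones lie off the mat. Next I'll measure the fixture.

```bash
python3 - <<'E'
from ortho import *
L=lambda n:pickle.load(open(f'pics/{n}.pkl','rb'))
P=np.concatenate([cloud(L(n)).reshape(-1,3) for n in ['scene0','side0','wrist0']])
P=P[np.isfinite(P).all(1)]
def box(x0,x1,y0,y1,z0,z1): 
    m=(P[:,0]>x0)&(P[:,0]<x1)&(P[:,1]>y0)&(P[:,1]<y1)&(P[:,2]>z0)&(P[:,2]<z1); return P[m]
q=box(.48,.71,.14,.4,.03,.08); print('trayz',np.percentile(q[:,2],[5,25,50,75,90,95,98]))
for zz in [(.05,.075)]:
    r=box(.48,.70,.14,.4,*zz); print(len(r),cv2.minAreaRect(r[:,:2].astype(np.float32)), np.percentile(r,[1,99],axis=0))
k=box(.39,.47,.2,.32,.03,.11); print('knobz',np.percentile(k[:,2],[2,10,50,90,98]))
for a in [(.045,.06),(.06,.075),(.075,.09),(.09,.11)]:
    s=box(.39,.47,.2,.32,*a); 
    if len(s)>4: print(a,len(s),np.median(s,0),cv2.minEnclosingCircle(s[:,:2].astype(np.float32)))
b=box(.35,.63,-.58,-.3,.035,.06); print('bin',np.percentile(b[:,2],[5,50,95]),cv2.minAreaRect(b[:,:2].astype(np.float32)))
bf=box(.42,.55,-.5,-.4,-.01,.03);print('binfloor',np.median(bf[:,2]))
s=box(.43,.5,.03,.15,.005,.05);print('strip',np.percentile(s,[2,50,98],axis=0))
s=box(.66,.9,.2,.45,.1,.25);print('head',np.percentile(s,[2,50,98],axis=0))
for n in ['scene0','side0']:
    d=L(n); print(n,d['K'].tolist() if hasattr(d['K'],'tolist') else d['K'])
im=ortho(L('scene0'),.36,.74,.02,.42,.08,.001); im2=ortho(L('side0'),.36,.74,.02,.42,.055,.001)
cv2.imwrite('pics/o3.png',np.hstack([grid(im,.36,.42,.001),grid(im2,.36,.42,.001)]))
E
```

```text
trayz [0.03052088 0.03227293 0.03752975 0.0501723  0.05841827 0.06038516
 0.0615495 ]
1140 ((0.5914573073387146, 0.27089250087738037), (0.16695907711982727, 0.21363811194896698), 2.322760581970215) [[0.50805576 0.16734107 0.05020713]
 [0.67643448 0.37482475 0.06370541]]
knobz [0.0314589  0.03267655 0.04503102 0.07958004 0.08197324]
(0.045, 0.06) 33 [0.45843708 0.25872679 0.05552501] ((0.456691712141037, 0.26340124011039734), 0.015041652135550976)
(0.06, 0.075) 61 [0.45966597 0.25580259 0.06819422] ((0.45814475417137146, 0.26170238852500916), 0.01760673336684704)
(0.075, 0.09) 78 [0.45803641 0.26401094 0.07916081] ((0.45710334181785583, 0.2661013603210449), 0.017594091594219208)
bin [0.03622353 0.04573303 0.05115055] ((0.4949893355369568, -0.4360909163951874), (0.19137641787528992, 0.21795542538166046), 88.03064727783203)
binfloor 0.004619707174553733
strip [[0.44681661 0.03290378 0.00715406]
 [0.47434082 0.09297418 0.01997122]
 [0.49886789 0.14748876 0.02219002]]
head [[0.6978251  0.31438205 0.10167164]
 [0.74255859 0.32798205 0.15132338]
 [0.76419145 0.37712329 0.18402077]]
scene0 [[460.8614017925991, 0.0, 276.2444323772388], [0.0, 460.8614017925991, 210.3353474667657], [0.0, 0.0, 1.0]]
side0 [[490.33413165722135, 0.0, 276.8494573512375], [0.0, 490.33413165722135, 216.999115912131], [0.0, 0.0, 1.0]]
```

View pics/o3.png

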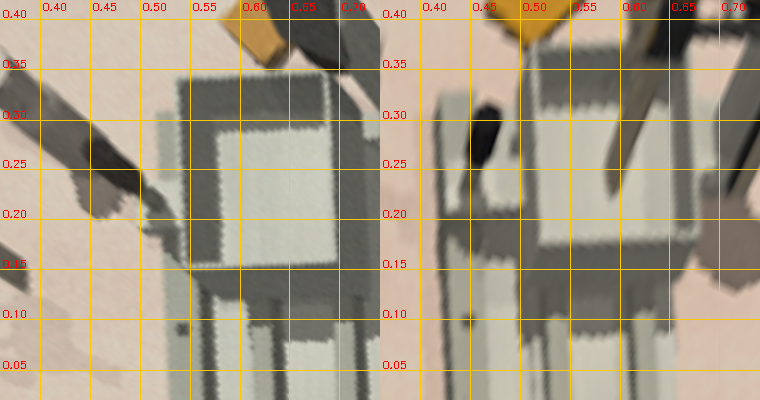

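The height map and crop agree on the fixture: knob centre about (0.458,0.264) with its top at z≈0.081, tray centre (0.591,0.271) turned about 2.3°, rim at 0.061, and the loading hole at about (0.464,0.145). I'll move above the knob.

>>> {"op": "drive_tool", "data": {"motion": [[0.11,-0.038,0,0,0,0],[0.11,-0.038,0,0,0,0],[0.11,-0.038,0,0,0,0],[0.11,-0.038,0,0,0,0],[0.11,-0.038,0,0,0,0],[0.11,-0.038,0,0,0,0],[0.11,-0.039,0.05,0,0,0],[0.11,-0.04,0.1,0,0,0],[0,0,0.1,0,0,0],[0,0,0,0,0,0],[0,0,0,0,0,0]], "hand": 0.2, "squeeze": 40}}

```text
time: 1.52
ee_pos: [0.4584, 0.2639, 0.3306]
orientation: [2.222, 2.221, 0.001]
contact_force: [0.5, 1.7, 0.3]
finger_gap: 0.0559
grasp_force: 0.0
```

```bash
python3 - <<'E'
from ortho import *
st()
d=snap('wrist','w1'); P=cloud(d).reshape(-1,3)
px=d['pixels'].reshape(-1,3).max(1)
m=(abs(P[:,0]-.458)<.04)&(abs(P[:,1]-.264)<.05)&(P[:,2]>.07)&(P[:,2]<.09)
print(m.sum(),np.median(P[m],0),cv2.minEnclosingCircle(P[m][:,:2].astype(np.float32)) if m.any() else 0)
E
```

```text
{'time': 1.525, 'joint_pos': [0.311, 0.284, 1.693, -0.0, 1.164, 0.312], 'ee_pos': [0.458, 0.264, 0.331], 'orientation': [2.222, 2.221, 0.001], 'contact_force': [0.5, 1.715, 0.346], 'finger_gap': 0.056, 'grasp_force': 0.0}
1493 [0.45720139 0.27114359 0.08234509] ((0.45735856890678406, 0.26918095350265503), 0.015015456825494766)
```

View pics/w1.png

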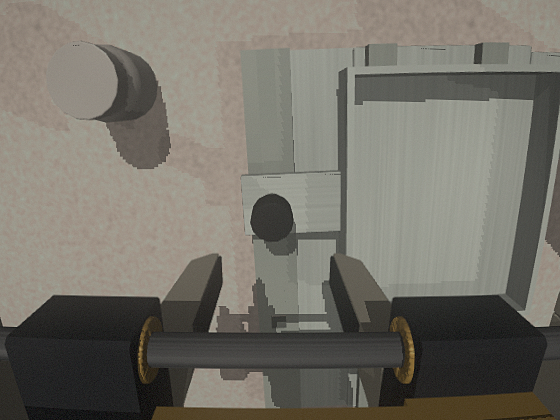

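The wrist view shows the knob at (272,217), clear of the tray rim on its right. Correcting by +5 mm in y, descending and gripping.

>>> {"op": "drive_tool", "data": {"motion": [[0.017,-0.004,0.06,0,0,0],[0,0,0.08,0,0,0],[0,0,0.08,0,0,0],[0,0,0.06,0,0,0],[0,0,0.02,0,0,0],[0,0,0,0,0,0]]}}

```text
time: 2.33
ee_pos: [0.4572, 0.269, 0.2405]
orientation: [2.222, 2.22, 0.001]
contact_force: [-0.6, -0.3, -0.8]
finger_gap: 0.0556
grasp_force: 0.0
```

>>> {"op": "drive_tool", "data": {"motion": [[0,0,0,0,0,0],[0,0,0,0,0,0],[0,0,0,0,0,0],[0,0,0,0,0,0],[0,0,0,0,0,0]], "hand": -1}}

```text
time: 2.95
ee_pos: [0.4561, 0.2692, 0.2401]
orientation: [-2.221, -2.221, 0.001]
contact_force: [-4.1, 0.6, 5.9]
finger_gap: 0.0294
grasp_force: 40.0
```

```bash
python3 - <<'E'
from ortho import *
st()
d=pickle.load(open('pics/w1.pkl','rb')); P=cloud(d).reshape(-1,3); P=P[np.isfinite(P).all(1)]
m=(P[:,2]>.055)&(P[:,2]<.068)&(P[:,0]>.49)&(P[:,0]<.7); q=P[m]
print(len(q),q.min(0),q.max(0))
# inner-left rim edge direction
l=q[(q[:,0]<.525)]; print('left',np.polyfit(l[:,1],l[:,0],1))
t=q[(q[:,1]>.36)]; print('top',np.polyfit(t[:,0],t[:,1],1) if len(t)>5 else 0)
E
```

```text
{'time': 2.95, 'joint_pos': [0.322, 0.393, 1.792, 0.0, 0.958, 0.322], 'ee_pos': [0.456, 0.269, 0.24], 'orientation': [-2.221, -2.221, 0.001], 'contact_force': [-4.115, 0.601, 5.855], 'finger_gap': 0.029, 'grasp_force': 40.001}
6273 [0.50751234 0.17955331 0.05500524] [0.67735856 0.37891222 0.06525652]
left [-0.02533205  0.52107427]
top [0.03776056 0.3497254 ]
```

>>> {"op": "drive_tool", "data": {"motion": [[0,0,-0.015,0,0,0],[0,0,-0.015,0,0,0],[0,0,-0.015,0,0,0],[0,0,0,0,0,0],[0,0,0,0,0,0]]}}

```text
time: 3.58
ee_pos: [0.4562, 0.2691, 0.2528]
orientation: [-2.221, -2.221, 0.002]
contact_force: [-2.6, 2.0, -9.2]
finger_gap: 0.0293
grasp_force: 40.0
```

>>> {"op": "drive_tool", "data": {"motion": [[-0.02,0.001,0,0,0,0],[-0.03,0.001,0,0,0,0],[-0.04,0.001,0,0,0,0],[-0.04,0.001,0,0,0,0],[-0.04,0.002,0,0,0,0],[-0.04,0.001,0,0,0,0],[-0.04,0.001,0,0,0,0],[-0.04,0.001,0,0,0,0],[-0.04,0.002,0,0,0,0],[-0.03,0.001,0,0,0,0],[-0.025,0.001,0,0,0,0],[-0.012,0,0,0,0,0],[0,0,0,0,0,0],[0,0,0,0,0,0]]}}

```text
time: 5.32
ee_pos: [0.4611, 0.1498, 0.2535]
orientation: [2.22, 2.221, 0.001]
contact_force: [1.8, -2.1, -10.2]
finger_gap: 0.0292
grasp_force: 40.0
```

>>> {"op": "drive_tool", "data": {"motion": [[0,-0.003,0.012,0,0,0],[0,0,0.012,0,0,0],[0,0,0.01,0,0,0],[0,0,0.008,0,0,0],[0,0,0.003,0,0,0],[0,0,0,0,0,0],[0,0,0,0,0,0]]}}

```text
time: 6.2
ee_pos: [0.4607, 0.1501, 0.2403]
orientation: [2.22, 2.22, 0.003]
contact_force: [5.4, -0.7, -6.0]
finger_gap: 0.0294
grasp_force: 40.0
```

>>> {"op": "drive_tool", "data": {"motion": [[0,0,0,0,0,0],[0,0,0,0,0,0],[0,0,0,0,0,0],[0,0,0,0,0,0]], "hand": 0.1}}

```text
time: 6.7
ee_pos: [0.4595, 0.1501, 0.2398]
orientation: [-2.221, -2.221, 0.0]
contact_force: [0.2, 0.1, -0.4]
finger_gap: 0.0508
grasp_force: 0.0
```

>>> {"op": "drive_tool", "data": {"motion": [[0,0,-0.1,0,0,0],[0,0,-0.1,0,0,0],[0,0,-0.15,0,0,0],[0,0,0,0,0,0]]}}

```text
time: 7.2
ee_pos: [0.4607, 0.1502, 0.3481]
orientation: [2.218, 2.218, 0.009]
contact_force: [-0.5, 0.5, -0.2]
finger_gap: 0.0512
grasp_force: 0.0
```

```bash
python3 - <<'E'
from ortho import *
st()
d=snap('wrist','w2'); P=cloud(d).reshape(-1,3);P=P[np.isfinite(P).all(1)]
m=(abs(P[:,0]-.462)<.03)&(abs(P[:,1]-.148)<.03)&(P[:,2]>.07)&(P[:,2]<.11)
print(m.sum(),np.median(P[m],0),cv2.minEnclosingCircle(P[m][:,:2].astype(np.float32)))
E
```

```text
{'time': 7.2, 'joint_pos': [0.084, 0.187, 1.774, 0.0, 1.173, 0.084], 'ee_pos': [0.461, 0.15, 0.348], 'orientation': [2.218, 2.218, 0.009], 'contact_force': [-0.527, 0.504, -0.175], 'finger_gap': 0.051, 'grasp_force': 0.0}
1290 [0.46321433 0.15196586 0.08245096] ((0.4630882441997528, 0.15015514194965363), 0.015004542656242847)
```

The knob top is back at its seated height (0.0825) after about 119 mm of travel, so the plunger is in the loading hole. Now clamp A.

>>> {"op": "drive_tool", "data": {"motion": [[-0.12,-0.011,0,0,0,0],[-0.12,-0.011,0,0,0,0],[-0.12,-0.011,0.01,0,0,0],[-0.12,-0.011,0.02,0,0,0],[-0.12,-0.011,0.02,0,0,0],[-0.12,-0.011,0.01,0,0,0],[0,0,0,0,0,0],[0,0,0,0,0,0]], "hand": 0}}

```text
time: 8.25
ee_pos: [0.4395, -0.0655, 0.3258]
orientation: [-2.221, -2.219, 0.001]
contact_force: [-0.5, 0.1, 0.3]
finger_gap: 0.0462
grasp_force: 0.0
```

```bash
cat > lock.py <<'E'
from ortho import *
import sys
def find(x,y,f,z0=0.0):
    st(); d=snap('wrist',f); P=cloud(d).reshape(-1,3); px=d['pixels'].reshape(-1,3).astype(int)
    m=np.isfinite(P).all(1)&(np.hypot(P[:,0]-x,P[:,1]-y)<.10)&(P[:,2]-z0<.02)
    P=P[m];px=px[m]; g=px.min(1)
    print('floor',np.median(P[g<60][:,2]) if (g<60).any() else None)
    hi=P[(P[:,2]-z0>.0055)]
    # component nearest
    r=.001; c=((hi[:,0]-x+.12)/r).astype(int); w=((hi[:,1]-y+.12)/r).astype(int)
    im=np.zeros((240,240),np.uint8); im[w,c]=255; im=cv2.morphologyEx(im,cv2.MORPH_CLOSE,np.ones((3,3)))
    n,lab,stt,cen=cv2.connectedComponentsWithStats(im)
    yy,xx=np.nonzero(lab); k=np.argsort(np.hypot(xx-120,yy-120))[0]; L=lab[yy[k],xx[k]]
    s=hi[lab[w,c]==L]
    mu=s[:,:2].mean(0); _,V=np.linalg.eigh(np.cov(s[:,:2].T)); ax=V[:,1]
    if ax[1]<0: ax=-ax
    t=(s[:,:2]-mu)@ax; n_=(s[:,:2]-mu)@np.array([ax[1],-ax[0]])
    print('n',len(s),'mu',mu.round(4),'axis deg from +y (cw+)',np.degrees(np.arctan2(ax[0],ax[1])).round(1),'t',t.min().round(4),t.max().round(4),'w',n_.min().round(4),n_.max().round(4))
    for th in (.0105,.011,.0115):
        l=s[s[:,2]-z0>th]
        if len(l)>5: print(th,len(l),np.median(l,0).round(4),((np.percentile(l,5,0)+np.percentile(l,95,0))/2).round(4))
    for b in np.arange(t.min(),t.max(),.008):
        q=(t>=b)&(t<b+.008)
        if q.any(): print('%.3f w%.1f..%.1f z%.1f'%(b-t.min(),n_[q].min()*1e3,n_[q].max()*1e3,np.percentile(s[q,2],80)*1e3),end='; ')
    print()
if __name__=='__main__': find(float(sys.argv[1]),float(sys.argv[2]),sys.argv[3],*(float(a) for a in sys.argv[4:]))
E
python3 lock.py .437 -.065 w3
```

```text
{'time': 8.25, 'joint_pos': [-0.4, 0.144, 1.89, 0.001, 1.11, -0.4], 'ee_pos': [0.44, -0.066, 0.326], 'orientation': [-2.221, -2.219, 0.001], 'contact_force': [-0.543, 0.118, 0.284], 'finger_gap': 0.046, 'grasp_force': 0.0}
floor 0.0015293834812630802
n 2983 mu [ 0.4475 -0.0843] axis deg from +y (cw+) 6.7 t -0.0605 0.0648 w -0.0234 0.0233
0.0105 569 [ 0.4497 -0.0687  0.0126] [ 0.4493 -0.0733  0.0124]
0.011 491 [ 0.4497 -0.0687  0.0127] [ 0.4494 -0.0687  0.0128]
0.0115 460 [ 0.4496 -0.0687  0.0128] [ 0.4493 -0.0689  0.013 ]
0.000 w-22.8..22.6 z8.5; 0.008 w-23.4..23.3 z8.5; 0.016 w-20.0..21.4 z9.2; 0.024 w-15.3..15.4 z9.4; 0.032 w-13.6..13.5 z9.8; 0.040 w-12.4..12.4 z9.8; 0.048 w-11.5..11.3 z9.8; 0.056 w-9.9..10.3 z9.7; 0.064 w-8.8..9.3 z13.2; 0.072 w-8.3..8.7 z13.9; 0.080 w-8.7..9.0 z13.0; 0.088 w-8.6..9.1 z9.9; 0.096 w-8.7..9.0 z9.8; 0.104 w-8.7..9.1 z9.8; 0.112 w-8.7..9.0 z9.9; 0.120 w-8.6..8.7 z9.4;
```

Clamp A is confirmed shut (47 mm across the rings). Its lock is at (0.4494,-0.0687), turned 6.7° clockwise, on a mat 1.5 mm thick.

>>> {"op": "drive_tool", "data": {"motion": [[-0.011,0.033,0.06,0,0,0],[0,0,0.08,0,0,0.074],[0,0,0.1,0,0,0],[0,0,0.1,0,0,0],[0,0,0.08,0,0,0],[0,0,0.036,0,0,0],[0,0,0,0,0,0],[0,0,0,0,0,0]]}}

```text
time: 9.3
ee_pos: [0.4503, -0.0691, 0.1907]
orientation: [2.345, 2.088, 0.001]
contact_force: [0.1, -0.2, -0.0]
finger_gap: 0.0463
grasp_force: 0.0
```

>>> {"op": "drive_tool", "data": {"motion": [[0,0,0,0,0,0],[0,0,0,0,0,0],[0,0,0,0,0,0],[0,0,0,0,0,0],[0,0,0,0,0,0]], "hand": -1, "squeeze": 30}}

```text
time: 9.93
ee_pos: [0.4498, -0.0693, 0.1901]
orientation: [2.347, 2.089, -0.0]
contact_force: [-2.1, -0.4, 4.3]
finger_gap: 0.0173
grasp_force: 29.8
```

>>> {"op": "drive_tool", "data": {"motion": [[0,0,-0.05,0,0,0],[0,0,-0.1,0,0,0],[0,0,-0.1,0,0,0],[0,0,-0.08,0,0,-0.074],[0,0,0,0,0,0]]}}

```text
time: 10.55
ee_pos: [0.4504, -0.0695, 0.2902]
orientation: [2.22, 2.218, 0.002]
contact_force: [0.2, -0.1, -0.2]
finger_gap: 0.0169
grasp_force: 29.8
```

>>> {"op": "drive_tool", "data": {"motion": [[0.07,0.056,0,0,0,0],[0.07,0.056,0,0,0,0],[0.07,0.056,0,0,0,0],[0.07,0.056,0,0,0,0],[0.07,0.056,0,0,0,0],[0.07,0.056,0,0,0,0],[0.07,0.056,0,0,0,0],[0.07,0.057,0,0,0,0],[0,0,0,0,0,-0.1],[0,0,0,0,0,-0.1],[0,0,0,0,0,-0.1],[0,0,0,0,0,-0.1],[0,0,0,0,0,-0.1],[0,0,0,0,0,-0.1],[0,0,0,0,0,-0.1],[0,0,0,0,0,-0.1],[0,0,0,0,0,-0.11],[0,0,0,0,0,-0.114],[0,0,0,0,0,0],[0,0,0,0,0,0]]}}

```text
time: 13.05
ee_pos: [0.5843, 0.0987, 0.2878]
orientation: [0.052, -3.14, -0.0]
contact_force: [-0.2, -0.5, -1.7]
finger_gap: 0.0169
grasp_force: 29.8
```

```bash
python3 - <<'E'
from ortho import *
st(); d=snap('wrist','w4')
P=cloud(d).reshape(-1,3);P=P[np.isfinite(P).all(1)]
m=(P[:,2]>.055)&(P[:,2]<.068)&(P[:,0]>.5)&(P[:,0]<.7)&(P[:,1]>.03); q=P[m]; print(len(q),q.min(0),q.max(0))
f=P[(abs(P[:,0]-.6)<.06)&(abs(P[:,1]-.16)<.07)&(P[:,2]<.045)]; print('floor',np.median(f[:,2]),len(f))
E
```

```text
{'time': 13.05, 'joint_pos': [-0.021, 0.433, 1.584, 0.0, 1.126, -1.625], 'ee_pos': [0.584, 0.099, 0.288], 'orientation': [0.052, -3.14, -0.0], 'contact_force': [-0.222, -0.534, -1.698], 'finger_gap': 0.017, 'grasp_force': 29.841}
7495 [0.51285154 0.0526359  0.055001  ] [0.65150999 0.25869452 0.06475665]
floor 0.03382150994772676 20571
```

View pics/w4.png

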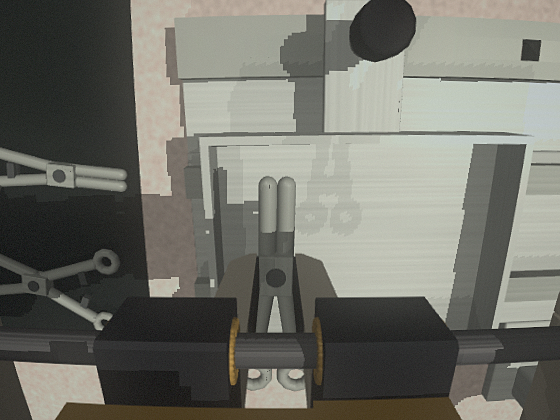

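The view shows the clamp held at (275,275), jaws along tray -x, above the tray's loading end. Lowering and releasing.

>>> {"op": "drive_tool", "data": {"motion": [[0,0,0.06,0,0,0],[0,0,0.06,0,0,0],[0,0,0.05,0,0,0],[0,0,0.03,0,0,0],[0,0,0.01,0,0,0],[0,0,0,0,0,0],[0,0,0,0,0,0]]}}

```text
time: 13.98
ee_pos: [0.5848, 0.0987, 0.2265]
orientation: [-0.059, 3.14, -0.0]
contact_force: [0.4, -0.5, -1.6]
finger_gap: 0.0164
grasp_force: 29.8
```

>>> {"op": "drive_tool", "data": {"motion": [[0,0,0,0,0,0],[0,0,0,0,0,0],[0,0,0,0,0,0],[0,0,0,0,0,0]], "hand": -0.4}}

```text
time: 14.48
ee_pos: [0.5845, 0.0987, 0.226]
orientation: [-0.059, 3.141, -0.0]
contact_force: [0.2, 0.7, 0.4]
finger_gap: 0.0275
grasp_force: 0.0
```

>>> {"op": "drive_tool", "data": {"motion": [[0,0,-0.06,0,0,0],[0,0,-0.1,0,0,0],[0,0,-0.15,0,0,0],[0,0,-0.1,0,0,0],[0,0,0,0,0,0]]}}

```text
time: 15.1
ee_pos: [0.5852, 0.0988, 0.3517]
orientation: [-0.059, 3.135, -0.0]
contact_force: [-0.1, -1.1, -0.2]
finger_gap: 0.028
grasp_force: 0.0
```

```bash
python3 lock.py .584 .0985 w5 .033
```

```text
{'time': 15.1, 'joint_pos': [-0.021, 0.373, 1.507, 0.0, 1.256, -1.629], 'ee_pos': [0.585, 0.099, 0.352], 'orientation': [-0.059, 3.135, -0.0], 'contact_force': [-0.095, -1.12, -0.212], 'finger_gap': 0.028, 'grasp_force': 0.0}
floor 0.03688046483820612
n 3159 mu [0.6022 0.0994] axis deg from +y (cw+) 89.1 t -0.0645 0.0609 w -0.0231 0.0229
0.0105 611 [0.5867 0.0991 0.0457] [0.5898 0.0991 0.0455]
0.011 532 [0.5868 0.0991 0.0459] [0.5872 0.099  0.0459]
0.0115 492 [0.5864 0.0992 0.0459] [0.5868 0.0992 0.0462]
0.000 w-8.5..8.8 z42.6; 0.008 w-8.8..8.8 z42.8; 0.016 w-9.0..8.7 z42.8; 0.024 w-8.5..8.5 z42.9; 0.032 w-8.7..8.4 z44.6; 0.040 w-8.9..8.1 z46.5; 0.048 w-8.2..8.0 z47.0; 0.056 w-9.5..8.9 z46.0; 0.064 w-10.6..10.5 z43.1; 0.072 w-11.7..11.3 z43.0; 0.080 w-12.9..13.0 z43.0; 0.088 w-14.0..13.9 z42.9; 0.096 w-15.2..15.6 z42.9; 0.104 w-22.9..22.9 z42.1; 0.112 w-23.1..22.9 z41.8; 0.120 w-21.5..20.9 z41.6;
```

Clamp A lies flat in the tray. Now B.

>>> {"op": "drive_tool", "data": {"motion": [[0.03,-0.11,0,0,0,0],[0.03,-0.11,0,0,0,0],[0.03,-0.11,0,0,0,0],[0.03,-0.11,0,0,0,0],[0,-0.09,0,0,0,0],[0,0,0.02,0,0,0.11],[0,0,0.02,0,0,0.11],[0,0,0.02,0,0,0.11],[0,0,0.02,0,0,0.11],[0,0,0,0,0,0.11],[0,0,0,0,0,0.11],[0,0,0,0,0,0.11],[0,0,0,0,0,0.11],[0,0,0,0,0,0.11],[0,0,0,0,0,0.034],[0,0,0,0,0,0],[0,0,0,0,0,0]], "hand": 0}}

```text
time: 17.27
ee_pos: [0.5542, -0.0615, 0.3238]
orientation: [-2.219, -2.221, 0.001]
contact_force: [0.0, 0.5, -0.4]
finger_gap: 0.0465
grasp_force: 0.0
```

```bash
python3 lock.py .55 -.065 w6
```

```text
{'time': 17.275, 'joint_pos': [-0.31, 0.339, 1.631, -0.0, 1.174, -0.312], 'ee_pos': [0.554, -0.061, 0.324], 'orientation': [-2.219, -2.221, 0.001], 'contact_force': [0.009, 0.456, -0.378], 'finger_gap': 0.047, 'grasp_force': 0.0}
floor 0.001483304856632256
n 3016 mu [ 0.5565 -0.0814] axis deg from +y (cw+) 4.8 t -0.0608 0.0649 w -0.0234 0.0236
0.0105 566 [ 0.5583 -0.0657  0.0126] [ 0.5577 -0.0712  0.0124]
0.011 497 [ 0.5583 -0.0659  0.0128] [ 0.5579 -0.066   0.0128]
0.0115 459 [ 0.5575 -0.0659  0.0129] [ 0.5579 -0.0658  0.0131]
0.000 w-22.2..22.8 z8.4; 0.008 w-23.4..23.6 z8.6; 0.016 w-21.0..21.0 z9.1; 0.024 w-15.1..15.5 z9.7; 0.032 w-13.9..13.7 z9.6; 0.040 w-12.6..12.9 z9.6; 0.048 w-11.4..11.3 z9.8; 0.056 w-10.2..10.5 z10.0; 0.064 w-9.0..8.5 z13.2; 0.072 w-8.3..8.6 z13.9; 0.080 w-8.9..8.6 z13.3; 0.088 w-8.8..9.0 z9.8; 0.096 w-8.7..9.0 z9.8; 0.104 w-8.9..8.9 z9.7; 0.112 w-8.8..9.0 z9.7; 0.120 w-8.6..8.5 z9.4;
```

>>> {"op": "drive_tool", "data": {"motion": [[-0.014,0.013,0.06,0,0,0],[0,0,0.08,0,0,0.053],[0,0,0.1,0,0,0],[0,0,0.1,0,0,0],[0,0,0.08,0,0,0],[0,0,0.028,0,0,0],[0,0,0,0,0,0],[0,0,0,0,0,0]]}}

```text
time: 18.32
ee_pos: [0.5589, -0.0659, 0.1913]
orientation: [2.311, 2.126, 0.001]
contact_force: [-0.8, 0.0, 0.4]
finger_gap: 0.0465
grasp_force: 0.0
```

>>> {"op": "drive_tool", "data": {"motion": [[0,0,0,0,0,0],[0,0,0,0,0,0],[0,0,0,0,0,0],[0,0,0,0,0,0],[0,0,0,0,0,0]], "hand": -1}}

```text
time: 18.95
ee_pos: [0.5584, -0.0657, 0.1908]
orientation: [2.312, 2.127, 0.0]
contact_force: [-1.1, 0.8, 3.1]
finger_gap: 0.0169
grasp_force: 29.8
```

>>> {"op": "drive_tool", "data": {"motion": [[0,0,-0.05,0,0,0],[0,0,-0.1,0,0,0],[0,0,-0.1,0,0,0],[0,0,-0.08,0,0,-0.053],[0,0,0,0,0,0]]}}

```text
time: 19.58
ee_pos: [0.5592, -0.0659, 0.2921]
orientation: [2.219, 2.217, 0.004]
contact_force: [-0.5, -0.3, -1.2]
finger_gap: 0.0169
grasp_force: 29.8
```

>>> {"op": "drive_tool", "data": {"motion": [[0.1,0.008,0,0,0,0],[0.1,0.008,0,0,0,0],[0.1,0.008,0,0,0,0],[0.1,0.008,0,0,0,0],[0.1,0.008,0,0,0,0],[0.1,0.008,0,0,0,0],[0.1,0.008,0,0,0,0],[0.1,0.008,0,0,0,0],[0.13,0.008,0,0,0,0],[0,0,0,0,0,-0.11],[0,0,0,0,0,-0.11],[0,0,0,0,0,-0.11],[0,0,0,0,0,-0.11],[0,0,0,0,0,-0.11],[0,0,0,0,0,-0.11],[0,0,0,0,0,-0.11],[0,0,0,0,0,-0.11],[0,0,0,0,0,-0.11],[0,0,0,0,0,-0.034]]}}

```text
time: 21.95
ee_pos: [0.5796, 0.2132, 0.2881]
orientation: [0.061, -3.139, 0.0]
contact_force: [-0.3, -0.1, -0.1]
finger_gap: 0.0164
grasp_force: 29.8
```

```bash
python3 -c "
from h import *
st()"
```

```text
{'time': 21.95, 'joint_pos': [0.172, 0.473, 1.517, 0.0, 1.153, -1.438], 'ee_pos': [0.58, 0.213, 0.288], 'orientation': [0.061, -3.139, 0.0], 'contact_force': [-0.271, -0.124, -0.074], 'finger_gap': 0.016, 'grasp_force': 29.822}
```

>>> {"op": "drive_tool", "data": {"motion": [[0,0,0.06,0,0,0],[0,0,0.06,0,0,0],[0,0,0.05,0,0,0],[0,0,0.03,0,0,0],[0,0,0.008,0,0,0],[0,0,0,0,0,0],[0,0,0,0,0,0]]}}

```text
time: 22.82
ee_pos: [0.5803, 0.2133, 0.2279]
orientation: [-0.059, 3.14, 0.0]
contact_force: [0.7, 0.0, -0.5]
finger_gap: 0.0166
grasp_force: 29.8
```

>>> {"op": "drive_tool", "data": {"motion": [[0,0,0,0,0,0],[0,0,0,0,0,0],[0,0,0,0,0,0],[0,0,0,0,0,0]], "hand": -0.4}}

```text
time: 23.32
ee_pos: [0.58, 0.2133, 0.2272]
orientation: [-0.059, 3.141, 0.0]
contact_force: [-0.4, 0.5, 0.2]
finger_gap: 0.028
grasp_force: 0.0
```

>>> {"op": "drive_tool", "data": {"motion": [[0,0,-0.06,0,0,0],[0,0,-0.1,0,0,0],[0,0,-0.15,0,0,0],[0,0,-0.1,0,0,0],[0,0,0,0,0,0]]}}

```text
time: 23.95
ee_pos: [0.5807, 0.2135, 0.3544]
orientation: [-0.059, 3.134, 0.002]
contact_force: [0.1, 0.0, -0.0]
finger_gap: 0.028
grasp_force: 0.0
```

```bash
python3 lock.py .580 .213 w7 .033
```

```text
{'time': 23.95, 'joint_pos': [0.172, 0.414, 1.438, -0.0, 1.283, -1.436], 'ee_pos': [0.581, 0.213, 0.354], 'orientation': [-0.059, 3.134, 0.002], 'contact_force': [0.121, 0.042, -0.007], 'finger_gap': 0.028, 'grasp_force': 0.0}
floor 0.03791054606638178
n 3089 mu [0.5983 0.2141] axis deg from +y (cw+) 89.1 t -0.0643 0.0605 w -0.023 0.0226
0.0105 603 [0.5828 0.2139 0.0458] [0.588  0.2139 0.0455]
0.011 523 [0.5827 0.214  0.046 ] [0.5831 0.2139 0.0459]
0.0115 491 [0.5827 0.2139 0.0461] [0.5829 0.2139 0.0461]
0.000 w-9.0..8.6 z42.6; 0.008 w-9.0..8.5 z42.8; 0.016 w-8.6..8.4 z42.9; 0.024 w-8.9..8.2 z43.0; 0.032 w-8.9..8.9 z44.7; 0.040 w-8.4..8.9 z46.6; 0.048 w-8.4..8.5 z46.9; 0.056 w-9.0..9.4 z46.3; 0.064 w-10.2..11.1 z42.7; 0.072 w-11.3..11.9 z42.8; 0.080 w-12.5..13.6 z43.0; 0.088 w-13.7..14.5 z42.7; 0.096 w-14.8..15.3 z42.9; 0.104 w-22.6..22.6 z42.1; 0.112 w-23.0..22.5 z41.9; 0.120 w-20.3..20.6 z41.8;
```

B lies flat as well. Now F.

>>> {"op": "drive_tool", "data": {"motion": [[-0.017,-0.118,0,0,0,0],[-0.017,-0.118,0,0,0,0],[-0.017,-0.118,0,0,0,0],[-0.017,-0.118,0,0,0,0],[-0.017,-0.118,0,0,0,0],[-0.017,-0.118,0,0,0,0],[-0.017,-0.118,0,0,0,0],[-0.017,-0.118,0,0,0,0],[-0.017,-0.118,0,0,0,0],[-0.017,-0.118,0,0,0,0],[-0.017,-0.118,0,0,0,0],[-0.017,-0.118,0,0,0,0],[-0.017,-0.118,0,0,0,0]], "hand": 0}}

```text
time: 25.62
ee_pos: [0.6634, -0.2451, 0.348]
orientation: [0.059, -3.138, -0.003]
contact_force: [-0.1, -0.6, -0.8]
finger_gap: 0.0463
grasp_force: 0.0
```

>>> {"op": "drive_tool", "data": {"motion": [[0,0,0.02,0,0,0.11],[0,0,0.02,0,0,0.11],[0,0,0.02,0,0,0.11],[0,0,0.02,0,0,0.11],[0,0,0.02,0,0,0.11],[0,0,0,0,0,0.11],[0,0,0,0,0,0.11],[0,0,0,0,0,0.11],[0,0,0,0,0,0.11],[0,0,0,0,0,0.034],[0,0,0,0,0,0],[0,0,0,0,0,0]]}}

```text
time: 27.12
ee_pos: [0.6634, -0.244, 0.3191]
orientation: [-2.219, -2.221, 0.001]
contact_force: [-0.4, 0.4, 1.1]
finger_gap: 0.0465
grasp_force: 0.0
```

```bash
python3 lock.py .665 -.245 w8
```

```text
{'time': 27.125, 'joint_pos': [-0.51, 0.598, 1.223, -0.0, 1.323, -0.511], 'ee_pos': [0.663, -0.244, 0.319], 'orientation': [-2.219, -2.221, 0.001], 'contact_force': [-0.438, 0.36, 1.05], 'finger_gap': 0.046, 'grasp_force': 0.0}
floor 0.00144457481865079
n 3456 mu [ 0.6678 -0.2251] axis deg from +y (cw+) 6.4 t -0.0739 0.0528 w -0.0234 0.0237
0.0105 594 [ 0.6651 -0.2483  0.0127] [ 0.6656 -0.2349  0.0125]
0.011 515 [ 0.6651 -0.2489  0.0129] [ 0.6651 -0.2492  0.0128]
0.0115 480 [ 0.6651 -0.2493  0.0129] [ 0.6651 -0.2495  0.0131]
0.000 w-8.7..8.9 z9.6; 0.008 w-8.7..9.0 z9.8; 0.016 w-8.8..8.9 z9.9; 0.024 w-8.8..8.9 z9.7; 0.032 w-8.8..9.0 z12.3; 0.040 w-8.8..8.7 z13.8; 0.048 w-8.4..8.6 z13.8; 0.056 w-9.4..9.6 z12.9; 0.064 w-10.2..10.7 z9.8; 0.072 w-11.9..11.9 z9.8; 0.080 w-12.8..13.4 z9.9; 0.088 w-14.5..14.8 z9.9; 0.096 w-15.3..15.6 z9.7; 0.104 w-22.8..23.5 z8.9; 0.112 w-23.4..23.7 z8.8; 0.120 w-22.0..21.2 z8.8;
```

>>> {"op": "drive_tool", "data": {"motion": [[-0.018,0.006,0.06,0,0,0],[0,0,0.08,0,0,0.071],[0,0,0.1,0,0,0],[0,0,0.1,0,0,0],[0,0,0.07,0,0,0],[0,0,0.022,0,0,0],[0,0,0,0,0,0],[0,0,0,0,0,0]]}}

```text
time: 28.18
ee_pos: [0.666, -0.2498, 0.192]
orientation: [2.34, 2.093, 0.001]
contact_force: [0.9, -0.2, 0.1]
finger_gap: 0.0463
grasp_force: 0.0
```

>>> {"op": "drive_tool", "data": {"motion": [[0,0,0,0,0,0],[0,0,0,0,0,0],[0,0,0,0,0,0],[0,0,0,0,0,0],[0,0,0,0,0,0]], "hand": -1}}

```text
time: 28.8
ee_pos: [0.6654, -0.2495, 0.1908]
orientation: [2.342, 2.094, -0.0]
contact_force: [-1.3, 0.2, 2.0]
finger_gap: 0.0167
grasp_force: 29.9
```

>>> {"op": "drive_tool", "data": {"motion": [[0,0,-0.05,0,0,0],[0,0,-0.1,0,0,0],[0,0,-0.1,0,0,0],[0,0,-0.1,0,0,-0.071],[0,0,0,0,0,0]]}}

```text
time: 29.42
ee_pos: [0.6663, -0.2499, 0.2994]
orientation: [2.218, 2.216, 0.003]
contact_force: [0.6, 0.0, -1.5]
finger_gap: 0.0167
grasp_force: 29.9
```

>>> {"op": "drive_tool", "data": {"motion": [[0.11,-0.015,0,0,0,0],[0.11,-0.015,0,0,0,0],[0.11,-0.015,0,0,0,0],[0.11,-0.015,0,0,0,0],[0.11,-0.015,0,0,0,0],[0.11,-0.015,0,0,0,0],[0.11,-0.015,0,0,0,0],[0.11,-0.015,0,0,0,0],[0.11,-0.015,0,0,0,0],[0.11,-0.015,0,0,0,0],[0.11,-0.015,0,0,0,0],[0.14,-0.015,0,0,0,0],[0,0,0,0,0,0]]}}

```text
time: 31.05
ee_pos: [0.6103, 0.1582, 0.2941]
orientation: [-2.218, -2.221, 0.002]
contact_force: [0.1, -0.2, -1.4]
finger_gap: 0.0167
grasp_force: 29.9
```

>>> {"op": "drive_tool", "data": {"motion": [[0,0,0,0,0,-0.11],[0,0,0,0,0,-0.11],[0,0,0,0,0,-0.11],[0,0,0,0,0,-0.11],[0,0,0,0,0,-0.11],[0,0,0,0,0,-0.11],[0,0,0,0,0,-0.11],[0,0,0,0,0,-0.11],[0,0,0,0,0,-0.11],[0,0,0,0,0,-0.034],[0,0,0,0,0,0]]}}

```text
time: 32.42
ee_pos: [0.6113, 0.1546, 0.2946]
orientation: [0.055, -3.14, 0.001]
contact_force: [-0.7, -0.2, -1.1]
finger_gap: 0.0167
grasp_force: 29.9
```

>>> {"op": "drive_tool", "data": {"motion": [[0,0.005,0.06,0,0,0],[0,0,0.06,0,0,0],[0,0,0.06,0,0,0],[0,0,0.03,0,0,0],[0,0,0.014,0,0,0],[0,0,0,0,0,0],[0,0,0,0,0,0]]}}

```text
time: 33.3
ee_pos: [0.6117, 0.157, 0.229]
orientation: [-0.059, 3.14, 0.0]
contact_force: [-1.3, 0.1, -1.0]
finger_gap: 0.0167
grasp_force: 29.9
```

>>> {"op": "drive_tool", "data": {"motion": [[0,0,0,0,0,0],[0,0,0,0,0,0],[0,0,0,0,0,0],[0,0,0,0,0,0]], "hand": -0.4}}

```text
time: 33.8
ee_pos: [0.6114, 0.157, 0.2285]
orientation: [-0.059, 3.141, 0.0]
contact_force: [0.7, 0.1, 0.0]
finger_gap: 0.0278
grasp_force: 0.0
```

>>> {"op": "drive_tool", "data": {"motion": [[0,0,-0.06,0,0,0],[0,0,-0.1,0,0,0],[0,0,-0.15,0,0,0],[0,0,-0.1,0,0,0],[0,0,0,0,0,0]]}}

```text
time: 34.42
ee_pos: [0.6121, 0.1571, 0.3557]
orientation: [-0.059, 3.133, 0.001]
contact_force: [0.6, -0.1, 0.3]
finger_gap: 0.028
grasp_force: 0.0
```

```bash
python3 lock.py .611 .156 w9 .033
```

```text
{'time': 34.425, 'joint_pos': [0.075, 0.436, 1.4, 0.0, 1.298, -1.534], 'ee_pos': [0.612, 0.157, 0.356], 'orientation': [-0.059, 3.133, 0.001], 'contact_force': [0.634, -0.064, 0.33], 'finger_gap': 0.028, 'grasp_force': 0.0}
floor 0.04019743844197282
n 3453 mu [0.5893 0.1563] axis deg from +y (cw+) 87.1 t -0.0525 0.0735 w -0.0235 0.0233
0.0105 625 [0.6136 0.1575 0.0458] [0.611  0.1575 0.0455]
0.011 522 [0.6136 0.1577 0.046 ] [0.614  0.1576 0.0459]
0.0115 487 [0.6136 0.1577 0.0461] [0.614  0.1576 0.0462]
0.000 w-22.6..23.2 z41.5; 0.008 w-23.5..23.3 z41.6; 0.016 w-21.8..22.6 z42.0; 0.024 w-15.3..15.5 z42.7; 0.032 w-13.6..14.0 z42.8; 0.040 w-12.8..12.6 z42.9; 0.048 w-11.9..11.9 z43.0; 0.056 w-10.2..10.3 z42.9; 0.064 w-9.3..8.8 z46.2; 0.072 w-8.3..8.0 z47.0; 0.080 w-8.3..8.2 z46.6; 0.088 w-8.4..8.5 z43.2; 0.096 w-8.3..8.6 z42.8; 0.104 w-8.3..8.8 z42.9; 0.112 w-8.3..8.9 z43.1; 0.120 w-8.3..8.1 z42.8;
```

View pics/w9.png

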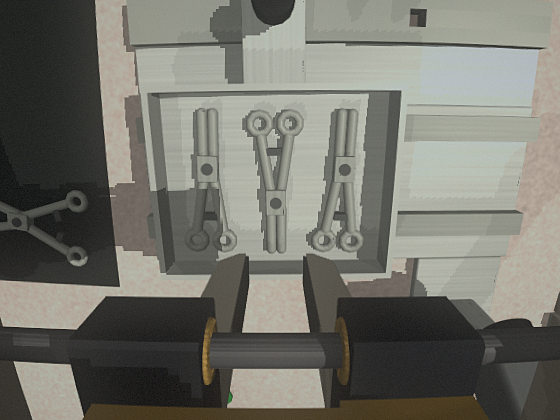

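All three shut clamps lie flat in the tray: locks at (207,168), (275,203) and (345,169). Now the open clamps, starting with C.

>>> {"op": "drive_tool", "data": {"motion": [[-0.012,-0.109,0,0,0,0],[-0.012,-0.109,0,0,0,0],[-0.012,-0.109,0,0,0,0],[-0.012,-0.109,0,0,0,0],[-0.012,-0.109,0,0,0,0],[-0.012,-0.109,0,0,0,0],[-0.012,-0.109,0,0,0,0],[-0.012,-0.109,0,0,0,0],[0,0,0.02,0,0,0.11],[0,0,0.02,0,0,0.11],[0,0,0.02,0,0,0.11],[0,0,0.02,0,0,0.11],[0,0,0.02,0,0,0.11],[0,0,0,0,0,0.11],[0,0,0,0,0,0.11],[0,0,0,0,0,0.11],[0,0,0,0,0,0.11],[0,0,0,0,0,0.034],[0,0,0,0,0,0],[0,0,0,0,0,0]], "hand": 0}}

```text
time: 36.98
ee_pos: [0.6498, -0.1033, 0.3204]
orientation: [-2.219, -2.222, 0.001]
contact_force: [0.1, 0.4, 1.0]
finger_gap: 0.0465
grasp_force: 0.0
```

```bash
python3 lock.py .651 -.105 w10
```

```text
{'time': 36.975, 'joint_pos': [-0.327, 0.511, 1.368, -0.0, 1.264, -0.328], 'ee_pos': [0.65, -0.103, 0.32], 'orientation': [-2.219, -2.222, 0.001], 'contact_force': [0.12, 0.389, 1.011], 'finger_gap': 0.046, 'grasp_force': 0.0}
floor 0.0014504096954856827
n 3591 mu [ 0.6553 -0.0814] axis deg from +y (cw+) 7.2 t -0.0689 0.0493 w -0.0408 0.042
0.0105 581 [ 0.653  -0.1024  0.0126] [ 0.6543 -0.0948  0.0124]
0.011 503 [ 0.6523 -0.103   0.0128] [ 0.6526 -0.1033  0.0128]
0.0115 470 [ 0.653  -0.1033  0.0129] [ 0.653  -0.1037  0.013 ]
0.000 w-21.1..20.9 z9.6; 0.008 w-19.8..20.2 z9.7; 0.016 w-17.8..17.0 z9.8; 0.024 w-15.3..15.1 z9.7; 0.032 w-12.7..13.1 z12.7; 0.040 w-10.1..11.2 z13.7; 0.048 w-11.7..12.4 z13.5; 0.056 w-15.3..15.2 z10.4; 0.064 w-18.8..19.6 z9.7; 0.072 w-22.2..23.4 z9.8; 0.080 w-26.5..26.7 z9.8; 0.088 w-32.5..32.1 z9.7; 0.096 w-40.8..41.7 z8.9; 0.104 w-40.8..42.0 z8.6; 0.112 w-39.0..40.3 z8.6;
```

Clamp C is confirmed open (83 mm across the rings), lock (0.653,-0.1035).

>>> {"op": "drive_tool", "data": {"motion": [[0,0.01,0.06,0,0,0],[0,0,0.08,0,0,0.08],[0,0,0.1,0,0,0],[0,0,0.1,0,0,0],[0,0,0.07,0,0,0],[0,0,0.027,0,0,0],[0,0,0,0,0,0],[0,0,0,0,0,0]]}}

```text
time: 38.02
ee_pos: [0.6534, -0.1034, 0.1911]
orientation: [2.355, 2.077, 0.001]
contact_force: [0.3, 0.2, -0.1]
finger_gap: 0.0462
grasp_force: 0.0
```

>>> {"op": "drive_tool", "data": {"motion": [[0,0,0,0,0,0],[0,0,0,0,0,0],[0,0,0,0,0,0],[0,0,0,0,0,0],[0,0,0,0,0,0]], "hand": -1}}

```text
time: 38.65
ee_pos: [0.653, -0.1031, 0.1909]
orientation: [2.357, 2.078, 0.0]
contact_force: [-2.0, 1.9, 5.5]
finger_gap: 0.02
grasp_force: 26.4
```

>>> {"op": "drive_tool", "data": {"motion": [[0,0,-0.05,0,0,0],[0,0,-0.1,0,0,0],[0,0,-0.1,0,0,0],[0,0,-0.1,0,0,-0.058],[0,0,0,0,0,0]]}}

```text
time: 39.28
ee_pos: [0.6539, -0.1037, 0.2986]
orientation: [2.256, 2.178, 0.005]
contact_force: [0.4, -0.5, -1.2]
finger_gap: 0.0204
grasp_force: 26.6
```

>>> {"op": "drive_tool", "data": {"motion": [[-0.112,-0.049,0,0,0,0],[-0.112,-0.049,0,0,0,0],[-0.112,-0.049,0,0,0,0],[-0.112,-0.049,0,0,0,0],[-0.112,-0.049,0,0,0,0],[-0.112,-0.049,0,0,0,0],[-0.112,-0.049,0,0,0,0],[-0.112,-0.049,0,0,0,0],[-0.112,-0.049,0,0,0,0],[-0.112,-0.049,0,0,0,0],[0,0,0,0,0,0],[0,0,0,0,0,0]]}}

```text
time: 40.78
ee_pos: [0.4943, -0.4335, 0.2939]
orientation: [-2.259, -2.179, -0.001]
contact_force: [0.4, 0.5, -1.4]
finger_gap: 0.0203
grasp_force: 26.6
```

```bash
python3 - <<'E'
from ortho import *
st(); d=snap('wrist','w11')
P=cloud(d).reshape(-1,3);P=P[np.isfinite(P).all(1)]
b=P[(P[:,2]>.042)&(P[:,2]<.056)&(P[:,1]<-.3)&(P[:,0]>.36)&(P[:,0]<.63)]; print(len(b),b.min(0),b.max(0),np.median(b[:,2]))
f=P[(abs(P[:,0]-.495)<.08)&(abs(P[:,1]+.436)<.07)&(P[:,2]<.03)]; print('floor',np.median(f[:,2]),len(f))
E
```

```text
{'time': 40.775, 'joint_pos': [-0.889, 0.533, 1.4, 0.0, 1.211, -0.854], 'ee_pos': [0.494, -0.434, 0.294], 'orientation': [-2.259, -2.179, -0.001], 'contact_force': [0.405, 0.547, -1.373], 'finger_gap': 0.02, 'grasp_force': 26.554}
7564 [ 0.38957649 -0.49066584  0.04200177] [ 0.60353677 -0.33834523  0.05329075] 0.05002158520176929
floor 0.005692243663560914 22059
```

View pics/w11.png

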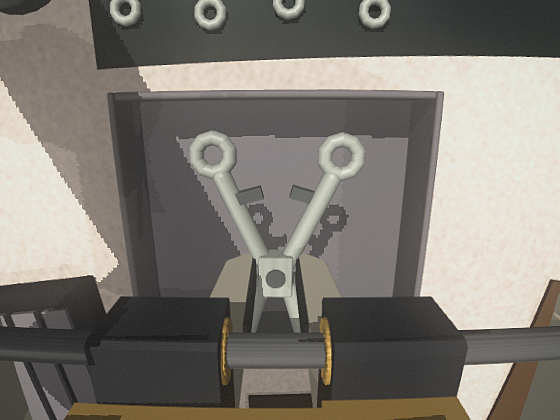

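The view shows open clamp C held over the bin (lock at (276,278)), with the rings clear of the far wall. Lowering.

>>> {"op": "drive_tool", "data": {"motion": [[0,0,0.07,0,0,0],[0,0,0.09,0,0,0],[0,0,0.08,0,0,0],[0,0,0.06,0,0,0],[0,0,0.018,0,0,0],[0,0,0,0,0,0],[0,0,0,0,0,0]]}}

```text
time: 41.7
ee_pos: [0.4948, -0.4343, 0.2009]
orientation: [2.258, 2.182, -0.0]
contact_force: [-0.0, 0.3, -1.3]
finger_gap: 0.0204
grasp_force: 26.6
```

>>> {"op": "drive_tool", "data": {"motion": [[0,0,0,0,0,0],[0,0,0,0,0,0],[0,0,0,0,0,0],[0,0,0,0,0,0]], "hand": -0.3}}

```text
time: 42.2
ee_pos: [0.4945, -0.4341, 0.2]
orientation: [2.259, 2.183, -0.0]
contact_force: [-0.4, -0.1, -0.3]
finger_gap: 0.0326
grasp_force: 0.0
```

>>> {"op": "drive_tool", "data": {"motion": [[0,0,-0.06,0,0,0],[0,0,-0.1,0,0,0],[0,0,-0.15,0,0,0],[0,0,-0.12,0,0,0],[0,0,0,0,0,0]]}}

```text
time: 42.82
ee_pos: [0.4952, -0.4347, 0.3341]
orientation: [2.253, 2.177, -0.001]
contact_force: [0.0, 0.3, 0.8]
finger_gap: 0.0325
grasp_force: 0.0
```

```bash
python3 lock.py .495 -.434 w12 .005
```

```text
{'time': 42.825, 'joint_pos': [-0.889, 0.499, 1.354, 0.0, 1.28, -0.855], 'ee_pos': [0.495, -0.435, 0.334], 'orientation': [2.253, 2.177, -0.001], 'contact_force': [0.01, 0.307, 0.813], 'finger_gap': 0.033, 'grasp_force': 0.0}
floor 0.014294802521386846
n 3422 mu [ 0.4975 -0.413 ] axis deg from +y (cw+) 2.2 t -0.0684 0.0493 w -0.0408 0.0411
0.0105 535 [ 0.4966 -0.434   0.0178] [ 0.495  -0.4271  0.0174]
0.011 472 [ 0.4965 -0.4343  0.0179] [ 0.4966 -0.4347  0.0179]
0.0115 443 [ 0.4966 -0.4343  0.018 ] [ 0.4967 -0.4348  0.0181]
0.000 w-20.3..20.3 z14.6; 0.008 w-19.3..19.3 z14.6; 0.016 w-17.4..17.3 z14.7; 0.024 w-15.5..15.3 z14.8; 0.032 w-12.7..12.5 z17.9; 0.040 w-10.8..10.6 z18.8; 0.048 w-11.6..12.2 z18.5; 0.056 w-15.8..15.5 z15.3; 0.064 w-19.3..19.7 z14.9; 0.072 w-22.6..23.1 z14.8; 0.080 w-26.7..27.2 z14.5; 0.088 w-31.7..32.7 z14.7; 0.096 w-40.8..40.2 z13.8; 0.104 w-40.7..41.1 z13.7; 0.112 w-38.7..39.2 z13.7;
```

>>> {"op": "drive_tool", "data": {"motion": [[0.114,0.025,0,0,0,0],[0.114,0.025,0,0,0,0],[0.114,0.025,0,0,0,0],[0.114,0.025,0,0,0,0],[0.114,0.025,0,0,0,0],[0.114,0.025,0.04,0,0,-0.022],[0,0,0,0,0,0],[0,0,0,0,0,0]], "hand": 0}}

```text
time: 43.88
ee_pos: [0.5464, -0.2308, 0.3162]
orientation: [-2.221, -2.221, 0.001]
contact_force: [0.0, 0.3, -0.6]
finger_gap: 0.0462
grasp_force: 0.0
```

```bash
python3 lock.py .548 -.231 w13
```

```text
{'time': 43.875, 'joint_pos': [-0.587, 0.406, 1.55, -0.001, 1.187, -0.587], 'ee_pos': [0.546, -0.231, 0.316], 'orientation': [-2.221, -2.221, 0.001], 'contact_force': [0.003, 0.255, -0.642], 'finger_gap': 0.046, 'grasp_force': 0.0}
floor 0.0014968279285265118
n 3290 mu [ 0.5469 -0.2377] axis deg from +y (cw+) 3.5 t -0.0589 0.0603 w -0.0436 0.0371
0.0105 614 [ 0.5473 -0.2244  0.0127] [ 0.5489 -0.2289  0.0124]
0.011 539 [ 0.5473 -0.2243  0.0128] [ 0.5477 -0.2247  0.0129]
0.0115 505 [ 0.5473 -0.2245  0.0129] [ 0.5473 -0.2246  0.0131]
0.000 w-36.2..36.2 z8.7; 0.008 w-36.3..37.1 z8.6; 0.016 w-43.6..35.4 z9.0; 0.024 w-37.6..25.7 z9.6; 0.032 w-29.0..23.3 z9.6; 0.040 w-25.7..19.9 z9.8; 0.048 w-20.8..16.7 z9.6; 0.056 w-16.7..13.5 z12.3; 0.064 w-12.0..10.3 z13.7; 0.072 w-10.2..11.8 z13.5; 0.080 w-12.3..14.5 z12.1; 0.088 w-14.4..17.4 z9.8; 0.096 w-15.6..20.0 z9.8; 0.104 w-17.7..23.4 z9.7; 0.112 w-18.7..23.2 z9.4;
```

>>> {"op": "drive_tool", "data": {"motion": [[0.021,0.004,0.06,0,0,0],[0,0,0.08,0,0,0.078],[0,0,0.1,0,0,0],[0,0,0.1,0,0,0],[0,0,0.06,0,0,0],[0,0,0.022,0,0,0],[0,0,0,0,0,0],[0,0,0,0,0,0]]}}

```text
time: 44.92
ee_pos: [0.5482, -0.2246, 0.1913]
orientation: [2.352, 2.08, 0.001]
contact_force: [0.6, -0.1, -0.4]
finger_gap: 0.0463
grasp_force: 0.0
```

>>> {"op": "drive_tool", "data": {"motion": [[0,0,0,0,0,0],[0,0,0,0,0,0],[0,0,0,0,0,0],[0,0,0,0,0,0],[0,0,0,0,0,0]], "hand": -1}}

```text
time: 45.55
ee_pos: [0.5477, -0.2241, 0.1907]
orientation: [-2.353, -2.081, -0.0]
contact_force: [-0.9, 1.5, 5.7]
finger_gap: 0.0202
grasp_force: 27.9
```

>>> {"op": "drive_tool", "data": {"motion": [[0,0,-0.05,0,0,0],[0,0,-0.1,0,0,0],[0,0,-0.1,0,0,0],[0,0,-0.1,0,0,-0.056],[0,0,0,0,0,0]]}}

```text
time: 46.18
ee_pos: [0.5486, -0.2247, 0.2983]
orientation: [2.255, 2.178, 0.002]
contact_force: [0.3, 0.5, -1.4]
finger_gap: 0.02
grasp_force: 28.8
```

>>> {"op": "drive_tool", "data": {"motion": [[-0.102,0.005,0,0,0,0],[-0.102,0.005,0,0,0,0],[-0.102,0.005,0,0,0,0],[-0.102,0.005,0,0,0,0],[-0.102,0.005,0,0,0,0],[-0.102,0.005,0,0,0,0],[-0.1,0.004,0,0,0,0],[0,0,0,0,0,0],[0,0,0,0,0,0]]}}

```text
time: 47.3
ee_pos: [0.5503, -0.4374, 0.2938]
orientation: [-2.259, -2.18, -0.001]
contact_force: [-0.4, 0.9, -0.7]
finger_gap: 0.0201
grasp_force: 28.8
```

```bash
python3 - <<'E'
from ortho import *
st(); d=snap('wrist','w14')
E
```

```text
{'time': 47.3, 'joint_pos': [-0.83, 0.61, 1.265, 0.0, 1.269, -0.794], 'ee_pos': [0.55, -0.437, 0.294], 'orientation': [-2.259, -2.18, -0.001], 'contact_force': [-0.407, 0.949, -0.734], 'finger_gap': 0.02, 'grasp_force': 28.846}
```

View pics/w14.png

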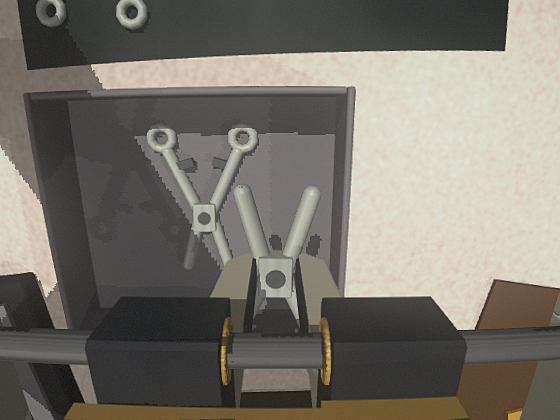

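The view shows clamp E held at (276,280), right of C, and D's rings at (50,10) and (132,10). Lowering.

>>> {"op": "drive_tool", "data": {"motion": [[0,-0.006,0.07,0,0,0],[0,0,0.09,0,0,0],[0,0,0.08,0,0,0],[0,0,0.06,0,0,0],[0,0,0.02,0,0,0],[0,0,0,0,0,0],[0,0,0,0,0,0]]}}

```text
time: 48.22
ee_pos: [0.5491, -0.4382, 0.2004]
orientation: [2.258, 2.181, 0.0]
contact_force: [0.2, 0.2, -0.4]
finger_gap: 0.0203
grasp_force: 28.8
```

>>> {"op": "drive_tool", "data": {"motion": [[0,0,0,0,0,0],[0,0,0,0,0,0],[0,0,0,0,0,0],[0,0,0,0,0,0]], "hand": -0.38}}

```text
time: 48.72
ee_pos: [0.5488, -0.438, 0.1994]
orientation: [2.259, 2.183, -0.0]
contact_force: [0.3, 0.0, 0.2]
finger_gap: 0.0285
grasp_force: 0.0
```

>>> {"op": "drive_tool", "data": {"motion": [[0,0,-0.06,0,0,0],[0,0,-0.1,0,0,0],[0,0,-0.15,0,0,0],[0,0,-0.12,0,0,0],[0,0,0,0,0,0]]}}

```text
time: 49.35
ee_pos: [0.5495, -0.4386, 0.334]
orientation: [2.253, 2.176, -0.0]
contact_force: [0.9, -0.1, -0.1]
finger_gap: 0.0288
grasp_force: 0.0
```

```bash
python3 lock.py .549 -.437 w15 .005
```

```text
{'time': 49.35, 'joint_pos': [-0.832, 0.577, 1.222, 0.0, 1.333, -0.798], 'ee_pos': [0.549, -0.439, 0.334], 'orientation': [2.253, 2.176, -0.0], 'contact_force': [0.9, -0.13, -0.107], 'finger_gap': 0.029, 'grasp_force': 0.0}
floor 0.016433292572217734
n 2709 mu [ 0.5513 -0.4478] axis deg from +y (cw+) -1.0 t -0.064 0.0555 w -0.0428 0.0318
0.0105 558 [ 0.5512 -0.4389  0.0177] [ 0.5529 -0.4364  0.0174]
0.011 489 [ 0.5511 -0.4389  0.0178] [ 0.5511 -0.4393  0.0178]
0.0115 452 [ 0.5509 -0.4392  0.0179] [ 0.5511 -0.4394  0.018 ]
0.000 w-27.1..24.8 z13.9; 0.008 w-27.0..24.9 z13.8; 0.016 w-42.8..31.8 z14.2; 0.024 w-39.0..25.3 z14.6; 0.032 w-29.8..22.7 z14.8; 0.040 w-25.6..19.3 z14.8; 0.048 w-21.4..16.8 z14.7; 0.056 w-17.2..13.5 z17.1; 0.064 w-13.1..10.2 z18.6; 0.072 w-10.5..11.7 z18.7; 0.080 w-12.5..13.8 z17.3; 0.088 w-14.6..16.7 z14.7; 0.096 w-15.9..19.6 z14.8; 0.104 w-17.2..23.4 z14.9; 0.112 w-18.5..23.4 z14.7;
```

>>> {"op": "drive_tool", "data": {"motion": [[0.101,-0.061,0,0,0,0],[0.101,-0.061,0,0,0,0],[0.101,-0.061,0,0,0,0],[0.101,-0.061,0,0,0,0],[0.101,-0.061,0,0,0,0],[0.101,-0.061,0,0,0,0],[0.101,-0.061,0.04,0,0,-0.022],[0,0,0,0,0,0],[0,0,0,0,0,0]], "hand": 0}}

```text
time: 50.52
ee_pos: [0.4283, -0.2219, 0.316]
orientation: [-2.222, -2.221, 0.0]
contact_force: [-0.5, -0.0, 0.3]
finger_gap: 0.046
grasp_force: 0.0
```

```bash
python3 lock.py .43 -.221 w16
```

```text
{'time': 50.525, 'joint_pos': [-0.71, 0.221, 1.82, -0.0, 1.101, -0.71], 'ee_pos': [0.428, -0.222, 0.316], 'orientation': [-2.222, -2.221, 0.0], 'contact_force': [-0.527, -0.034, 0.268], 'finger_gap': 0.046, 'grasp_force': 0.0}
floor 0.001529408732416082
n 3240 mu [ 0.4307 -0.2357] axis deg from +y (cw+) 3.1 t -0.0586 0.0605 w -0.0396 0.0379
0.0105 584 [ 0.4312 -0.2218  0.0127] [ 0.4318 -0.2235  0.0124]
0.011 516 [ 0.4312 -0.2218  0.0128] [ 0.4315 -0.222   0.0129]
0.0115 489 [ 0.4312 -0.2221  0.0129] [ 0.4314 -0.2223  0.013 ]
0.000 w-38.3..37.0 z8.5; 0.008 w-38.5..37.9 z8.6; 0.016 w-39.6..35.3 z9.1; 0.024 w-35.2..26.6 z9.4; 0.032 w-29.2..23.3 z9.5; 0.040 w-24.9..20.1 z9.6; 0.048 w-20.7..16.8 z9.7; 0.056 w-15.9..13.6 z12.3; 0.064 w-11.9..10.5 z13.6; 0.072 w-10.8..11.4 z13.6; 0.080 w-12.0..15.0 z12.1; 0.088 w-14.0..17.1 z9.7; 0.096 w-16.1..19.6 z9.8; 0.104 w-18.0..22.5 z9.8; 0.112 w-18.3..23.2 z9.3;
```

>>> {"op": "drive_tool", "data": {"motion": [[0,0.01,0.06,0,0,0],[0,0,0.08,0,0,0.07],[0,0,0.1,0,0,0],[0,0,0.1,0,0,0],[0,0,0.06,0,0,0],[0,0,0.022,0,0,0],[0,0,0,0,0,0],[0,0,0,0,0,0]]}}

```text
time: 51.58
ee_pos: [0.4315, -0.2221, 0.1904]
orientation: [2.339, 2.095, 0.0]
contact_force: [0.6, -0.0, -0.6]
finger_gap: 0.0464
grasp_force: 0.0
```

>>> {"op": "drive_tool", "data": {"motion": [[0,0,0,0,0,0],[0,0,0,0,0,0],[0,0,0,0,0,0],[0,0,0,0,0,0],[0,0,0,0,0,0]], "hand": -1}}

```text
time: 52.2
ee_pos: [0.4311, -0.2215, 0.19]
orientation: [2.34, 2.096, 0.0]
contact_force: [-1.1, 2.0, 6.0]
finger_gap: 0.0202
grasp_force: 28.1
```

>>> {"op": "drive_tool", "data": {"motion": [[0,0,-0.05,0,0,0],[0,0,-0.1,0,0,0],[0,0,-0.1,0,0,0],[0,0,-0.1,0,0,-0.048],[0,0,0,0,0,0]]}}

```text
time: 52.82
ee_pos: [0.4318, -0.2221, 0.2974]
orientation: [2.255, 2.178, 0.001]
contact_force: [-0.1, -0.8, -1.1]
finger_gap: 0.0203
grasp_force: 28.7
```

>>> {"op": "drive_tool", "data": {"motion": [[-0.101,0.009,0,0,0,0],[-0.101,0.009,0,0,0,0],[-0.101,0.009,0,0,0,0],[-0.101,0.009,0,0,0,0],[-0.101,0.009,0,0,0,0],[-0.101,0.009,0,0,0,0],[-0.1,0.009,0,0,0,0],[0,0,0,0,0,0],[0,0,0,0,0,0]]}}

```text
time: 53.95
ee_pos: [0.4423, -0.4331, 0.2935]
orientation: [-2.258, -2.18, -0.001]
contact_force: [0.4, 0.4, -0.4]
finger_gap: 0.0207
grasp_force: 28.7
```

>>> {"op": "drive_tool", "data": {"motion": [[-0.004,0.004,0.07,0,0,0],[0,0,0.09,0,0,0],[0,0,0.08,0,0,0],[0,0,0.06,0,0,0],[0,0,0.016,0,0,0],[0,0,0,0,0,0],[0,0,0,0,0,0]]}}

```text
time: 54.82
ee_pos: [0.4441, -0.4355, 0.2009]
orientation: [2.258, 2.181, -0.0]
contact_force: [-0.1, -0.1, 0.1]
finger_gap: 0.0202
grasp_force: 28.7
```

>>> {"op": "drive_tool", "data": {"motion": [[0,0,0,0,0,0],[0,0,0,0,0,0],[0,0,0,0,0,0],[0,0,0,0,0,0]], "hand": -0.38}}

```text
time: 55.32
ee_pos: [0.4438, -0.4352, 0.1999]
orientation: [2.259, 2.183, -0.0]
contact_force: [-0.1, -0.4, 0.3]
finger_gap: 0.0289
grasp_force: 0.0
```

>>> {"op": "drive_tool", "data": {"motion": [[0,0,-0.06,0,0,0],[0,0,-0.1,0,0,0],[0,0,-0.15,0,0,0],[0,0,-0.12,0,0,0],[0,0,0,0,0,0]]}}

```text
time: 55.95
ee_pos: [0.4444, -0.4359, 0.3339]
orientation: [2.253, 2.177, -0.002]
contact_force: [0.2, 0.0, -0.2]
finger_gap: 0.0288
grasp_force: 0.0
```

```bash
python3 lock.py .443 -.434 w17 .005 | tail -6
```

```text
floor 0.016001019499322033
n 5863 mu [ 0.4716 -0.4299] axis deg from +y (cw+) 27.6 t -0.0891 0.0747 w -0.0568 0.0616
0.0105 1137 [ 0.4704 -0.4351  0.0177] [ 0.4714 -0.4364  0.0174]
0.011 996 [ 0.4655 -0.4351  0.0178] [ 0.4712 -0.4357  0.0178]
0.0115 938 [ 0.4546 -0.4352  0.0179] [ 0.4712 -0.4357  0.018 ]
0.000 w-32.6..-10.6 z13.7; 0.008 w-31.4..-12.0 z13.7; 0.016 w-26.9..36.2 z14.8; 0.024 w-26.9..33.6 z14.0; 0.032 w-26.9..31.1 z14.6; 0.040 w-27.0..33.9 z14.8; 0.048 w-27.1..31.5 z14.8; 0.056 w-27.2..60.6 z16.4; 0.064 w-32.0..61.6 z18.1; 0.072 w-38.6..56.4 z17.9; 0.080 w-45.1..49.9 z16.1; 0.088 w-52.5..42.1 z18.1; 0.096 w-56.8..36.0 z18.0; 0.104 w-56.0..32.1 z15.4; 0.112 w-26.4..31.8 z14.8; 0.120 w-32.7..32.1 z14.8; 0.128 w-39.5..31.2 z14.4; 0.136 w-39.4..31.0 z13.9; 0.144 w-37.4..31.1 z14.5; 0.152 w16.0..32.2 z14.1; 0.160 w14.8..21.5 z13.5;
```

All the open clamps are in the bin. Back to the knob.

>>> {"op": "drive_tool", "data": {"motion": [[0.115,0,0,0,0,0],[0.115,0,0,0,0,0],[0.115,0,0,0,0,0],[0.115,0,0,0,0,0],[0.115,0,0,0,0,0],[0.115,0,0,0,0,0],[0.115,0,0,0,0,0],[0.115,0,0,0,0,0],[0.115,0,0,0,0,0],[0.115,0,0,0,0,0],[0.115,0,0,0,0,0],[0.115,0,0,0,0,0],[0.115,0,0,0,0,0],[0.115,0,0,0,0,0],[0.115,0,0,0,0,0],[0.115,0,0,0,0,0],[0.11,0,0,0,0,-0.022],[0,0,0,0,0,0],[0,0,0,0,0,0]], "hand": 0.2}}

```text
time: 58.38
ee_pos: [0.4636, 0.1491, 0.3281]
orientation: [-2.221, -2.221, 0.003]
contact_force: [-0.2, -0.9, 0.6]
finger_gap: 0.0554
grasp_force: 0.0
```

```bash
python3 - <<'E'
from ortho import *
st()
d=snap('wrist','w18'); P=cloud(d).reshape(-1,3);P=P[np.isfinite(P).all(1)]
m=(abs(P[:,0]-.462)<.03)&(abs(P[:,1]-.148)<.03)&(P[:,2]>.07)&(P[:,2]<.11)
print(m.sum(),np.median(P[m],0),cv2.minEnclosingCircle(P[m][:,:2].astype(np.float32)))
E
```

```text
{'time': 58.375, 'joint_pos': [0.082, 0.215, 1.793, -0.001, 1.135, 0.082], 'ee_pos': [0.464, 0.149, 0.328], 'orientation': [-2.221, -2.221, 0.003], 'contact_force': [-0.196, -0.931, 0.625], 'finger_gap': 0.055, 'grasp_force': 0.0}
1507 [0.46314422 0.15211985 0.08243069] ((0.46311789751052856, 0.15031279623508453), 0.01492402795702219)
```

>>> {"op": "drive_tool", "data": {"motion": [[0.004,-0.002,0.06,0,0,0],[0,0,0.08,0,0,0],[0,0,0.08,0,0,0],[0,0,0.06,0,0,0],[0,0,0.014,0,0,0],[0,0,0,0,0,0]]}}

```text
time: 59.18
ee_pos: [0.4636, 0.15, 0.2408]
orientation: [-2.223, -2.22, 0.0]
contact_force: [-0.6, -0.1, -0.5]
finger_gap: 0.0557
grasp_force: 0.0
```

>>> {"op": "drive_tool", "data": {"motion": [[0,0,0,0,0,0],[0,0,0,0,0,0],[0,0,0,0,0,0],[0,0,0,0,0,0],[0,0,0,0,0,0]], "hand": -1, "squeeze": 40}}

```text
time: 59.8
ee_pos: [0.4622, 0.1508, 0.2408]
orientation: [-2.219, -2.22, 0.004]
contact_force: [-5.5, -0.1, 6.3]
finger_gap: 0.0296
grasp_force: 40.0
```

>>> {"op": "drive_tool", "data": {"motion": [[0,0,-0.015,0,0,0],[0,0,-0.015,0,0,0],[0,0,-0.015,0,0,0],[0,0,0,0,0,0],[0,0,0,0,0,0]]}}

```text
time: 60.42
ee_pos: [0.4623, 0.1507, 0.2535]
orientation: [-2.22, -2.22, 0.004]
contact_force: [-4.5, -0.1, -9.8]
finger_gap: 0.0296
grasp_force: 40.0
```

>>> {"op": "drive_tool", "data": {"motion": [[0.02,-0.002,0,0,0,0],[0.03,-0.002,0,0,0,0],[0.04,-0.002,0,0,0,0],[0.04,-0.002,0,0,0,0],[0.04,-0.002,0,0,0,0],[0.04,-0.002,0,0,0,0],[0.04,-0.002,0,0,0,0],[0.04,-0.002,0,0,0,0],[0.04,-0.002,0,0,0,0],[0.03,-0.002,0,0,0,0],[0.025,-0.001,0,0,0,0],[0.01,0,0,0,0,0],[0,0,0,0,0,0],[0,0,0,0,0,0]]}}

```text
time: 62.18
ee_pos: [0.4564, 0.2696, 0.2537]
orientation: [-2.22, -2.22, 0.002]
contact_force: [-5.7, -0.2, -8.9]
finger_gap: 0.0298
grasp_force: 40.0
```

>>> {"op": "drive_tool", "data": {"motion": [[0,0,0.012,0,0,0],[0,0,0.012,0,0,0],[0,0,0.01,0,0,0],[0,0,0.008,0,0,0],[0,0,0.003,0,0,0],[0,0,0,0,0,0],[0,0,0,0,0,0]]}}

```text
time: 63.05
ee_pos: [0.4564, 0.2696, 0.2409]
orientation: [-2.22, -2.22, 0.001]
contact_force: [-7.8, -0.3, -3.6]
finger_gap: 0.0298
grasp_force: 40.0
```

Release, retreat and check.

>>> {"op": "drive_tool", "data": {"motion": [[0,0,0,0,0,0],[0,0,0,0,0,0],[0,0,0,0,0,0],[0,0,0,0,0,0]], "hand": 0.15}}

```text
time: 63.55
ee_pos: [0.4577, 0.2693, 0.2412]
orientation: [2.221, 2.221, 0.003]
contact_force: [-0.4, 0.0, -0.1]
finger_gap: 0.0534
grasp_force: 0.0
```

>>> {"op": "drive_tool", "data": {"motion": [[0,0,-0.05,0,0,0],[0,0,-0.1,0,0,0],[0,0,-0.15,0,0,0],[0,0,0,0,0,0],[0,0,0,0,0,0]]}}

```text
time: 64.18
ee_pos: [0.4569, 0.2691, 0.3311]
orientation: [2.221, 2.221, 0.001]
contact_force: [0.5, -0.1, -0.8]
finger_gap: 0.0535
grasp_force: 0.0
```

```bash
python3 - <<'E'
from ortho import *
st()
d=snap('wrist','w19'); P=cloud(d).reshape(-1,3);P=P[np.isfinite(P).all(1)]
m=(abs(P[:,0]-.457)<.03)&(abs(P[:,1]-.269)<.03)&(P[:,2]>.07)&(P[:,2]<.11)
print(m.sum(),np.median(P[m],0),cv2.minEnclosingCircle(P[m][:,:2].astype(np.float32)))
a=snap('scene','s9')['pixels']; b=snap('side','d9')['pixels']
c=cv2.resize(a[90:330,0:440],(800,436)); cv2.imwrite('pics/fin.png',c[:,:,::-1])
E
```

```text
{'time': 64.175, 'joint_pos': [0.322, 0.285, 1.689, -0.0, 1.166, 0.322], 'ee_pos': [0.457, 0.269, 0.331], 'orientation': [2.221, 2.221, 0.001], 'contact_force': [0.5, -0.078, -0.781], 'finger_gap': 0.053, 'grasp_force': 0.0}
1462 [0.45773204 0.27119866 0.08242717] ((0.4574861526489258, 0.2691797912120819), 0.014947508461773396)
```

View pics/fin.png

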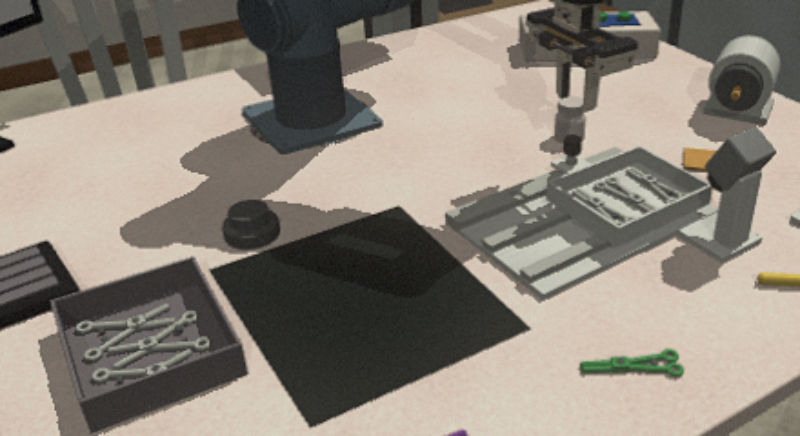

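The knob is back at its start pose with its top at 0.0824, so the plunger is seated. The tray at (630,190) holds three shut clamps, the bin at (148,345) holds three open ones, and the jar, brass plate and chuck haven't moved.

```bash
python3 -c "
from workcell import arm
print(arm.close_job())"
```

```text
the job is handed in; nothing more can be done
None
```

The job is done and handed in: the three shut clamps lie flat in the tray at the marking station with the plunger fully home, the three open clamps are in the return bin, and the jar, brass plate and chuck were left alone.

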